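Clamp a blowpipe mouthpiece barrel in the sloping bench clamp

TASK

Lay the steel blowpipe barrel from the wooden rest into the two saddles of the sloping bench clamp, either way round, and let go of it. Then swing the clamp's bar over it as far as the bar goes, and screw the winged thumbscrew in its end clockwise, regripping as often as needed, until it is fully home and will turn no further. Leave the other things on the bench where they are.

Things in the scene. Friction and masses are not known exactly. Their poses are not given: they have to be found in the camera images.
- barrel: Loose steel barrel, a cylinder 28 mm in diameter, 170 mm long, with a brass collar 34 mm in diameter on the last 12 mm at its +y end; 0.18 to 0.34 kg. Origin at mid-length on its axis; y runs along the axis. It starts level on the wooden rest, axis 44 mm above the table, free to take in its middle with the fingers across it.
- rest: Fixed wooden rest that holds the barrel at the start; origin under its centre, y along the barrel. Base board 90 x 130 mm, 12 mm thick; two uprights at y = -45 and +45 mm, each 14 mm thick along y, 70 mm across, 46 mm tall, with a 32 mm wide notch whose floor is 30 mm above the table.
- cradle (a point): Where the barrel's centre lies when it rests in the saddles of the fixed grey sloping clamp, about 75 mm above the table. z: normal of the sloping face, 30 degrees from vertical, leaning away from the robot; x: up the slope; y: level, along the barrel to be laid in. The sloping face is at z = -34 mm. The bar's post up-slope is in the way of an upright gripper here: tilt the tool with the slope.
- head: The clamp's sloping top with its saddles: same axes as the cradle, origin on the sloping face 34 mm below it along z. Saddles at y = -45 and +45 mm, each 12 mm thick, 78 mm clear between them. From the cradle point: saddle floor z = -14 mm, walls up to z = +4 mm, inner faces at x = -14 and +22 mm: the barrel has 8 mm of play and, let go, comes to lie against the lower wall, at x = 0.
- pivot (a point): Point on the axis of the bar's post, level with the bar's top face: at x = 85, y = 0, z = 46 mm of the cradle frame; same axes as the cradle. The bar turns about its z. The post's cap rises 4 mm above it.
- bar (a joint): Angle of the steel clamp bar about the pivot's z, rad. 0: its stop, pointing down-slope, screw over the cradle; positive (to 1.75): swung aside to -y of the cradle. Starts at 1.2 to 1.6. Bar 22 mm wide (28 at the screw), 14 mm thick; screw axis 85 mm from the pivot axis. Stiff (1 N m: push the screw's neck or wing with about 12 N), stays where left.
- knob_top (a point): Centre of the top of the thumbscrew in the bar's end: flat wing 34 (x) x 12 (y) mm, 14 tall, on a round neck 18 in diameter, 20 long; z: screw axis (= cradle's z). Grip it across the wing, fingertips down beside the neck. Clockwise from above it goes down 1.6 mm per rad to a firm stop, top 82 mm from the cradle point along z. Starts 0.85 to 1.07 turns short. Turns at 0.03 N m, stays where left.
- pad: Rubber pad, 18 mm in diameter, sprung (2 N/mm, gives 8 mm) on the thumbscrew's nose below the bar; origin at the centre of its underside. It meets the barrel about 4 mm before the screw is home, and presses it with about 8 N when it is home.
- paperweight: Bystander: amber glass lump, 56 mm across, 43 mm tall; origin under its centre.
- wax_tin: Bystander: plain metal tin, 52 mm across, 45 mm tall; origin under its centre.
- scraper: Bystander: flat hand spatula lying on the bench; origin near its middle, along its x.
- cork_block: Bystander: cork block 70 x 45 x 30 mm; origin under its centre.
- bulb: Bystander: green glass colour sample with a neck, 54 mm across, 86 mm tall; origin under its centre.
- spanner: Bystander: spanner lying on the bench; origin near its middle, along its x.
- jar: Bystander: glass jar, 56 mm across, 75 mm tall; origin under its centre.
Mind the look-alikes: they are no part of the job. What is shaped like the barrel but black or purple is not meant.

How it is judged:
By the outcome, as a careful person would: the job done as asked, in the order asked, and still so for the second after the job is handed in, with the robot touching nothing.
It also fails if it takes over 72 s, if anything falls off the work surface, if the arm or the gripper's body presses on something with over 40 N, if the wrist force passes 120 N, or if a joint passes its speed limit or range.

ROBOT

A 6-joint arm with a two-finger parallel gripper is mounted at the origin on the work surface. World frame = base frame: x ahead of the robot, y to its left, z up, the work surface at z = 0. Lengths are in m, angles in degrees, forces in N, time in s.
With the tool pointing down it reaches from about 0.25 to 0.725 m from the base axis. Payload 9.7 kg.
Tool frame: the origin (TCP) lies at the very end of the fingers, on their centre line; the grasp point (between the pads) lies 19 mm behind it (bot.pinch_z is the distance from the TCP to the grasp point, in m); x points along the fingers, z is the direction in which the jaws open and shut, and the axes are right-handed (so a half turn about x gives the same grasp; the last joint's range is limited). The gripper opens to 85 mm and grips with 20 to 120 N. Pads are 22 mm wide; open, the fingers measure 114 mm over their backs; the gripper's body (76 mm by 85 mm) begins 54 mm behind the grasp point. The pads swing forward as they close: fully open they stand 13 mm farther back than shut.
Start: joints at [70.417, 4.979, 10.078, 95.1, 0, 90], TCP at [0.184, 0.518, 0.231] pointing down, gripper open.
Joint ranges: [-179.16, 179.16], [-48.56, 103.87], [-65.8, 70.77], [-126.05, 130.52], [-82.76, 87.17], [-180, 180]. Speed limits (degrees/s): [127.2, 127.2, 147.25, 180, 180, 180].

INTERFACE

Orientations are given as [roll, pitch, yaw] about the fixed x, y, z axes, in that order (R = Rz(yaw) Ry(pitch) Rx(roll)).
In Python, from workcell import bot gives the robot as it stands.
- The arm moves only by the tool play_rows, never from a script. Its argument "rows" is a list of rows, each a list of 3 entries, a list of its own where there are three numbers: the shift along the tool's x, y, z in cm, then the turn about the tool's x in degrees, then the finger opening in cm, from 0 to 8.54. A call has 1 to 12 rows; each row is the pose to reach, as a shift and turn from the pose commanded when the call began, along the tool's axes at that moment; what a row does not reach only later rows make up. A row lasts 1/12 s, in which the tool goes at most 41.7 mm and 7.16 degrees, less where a joint would pass 70% of its speed; a pose out of reach is approached as far as the arm can. A call with a gripper value outside its range is refused whole. The fingers move at their own pace and stop on an object; "squeeze" is the grip in N (left out, the last holds). Time passes only in rows, so rows that repeat a pose let the fingers close. It gives the time, the measured TCP pose, the force and the opening at its end, in the units of the state.
- bot.get_obs(): the state, without advancing time (a new reading comes with each control period).
- bot.camera(name): name is "scene" or "top" or "wrist"; returns (picture, depth): 420x560x3 uint8, blue, green, red; 420x560 float32, m along the optical axis (not along the pixel's ray), 0 where there is no reading.
- bot.camera_model(name): a dict with "fx", "fy", "cx", "cy" (pixels), "origin" and "attitude" of the camera in the world; the wrist camera has in their place "mount" (4x4, takes a point from camera to tool coordinates, whose origin is the TCP and whose axes are the tool frame's). Camera axes: x right, y down, z forward; pixel columns grow to the right and rows downward; lengths in m; the calibration is good to about 2 mm. A picture is of the moment at which its call begins: read the wrist's pose just before it. camera_model takes no time and is no camera call.
- bot.job_done(): hands the job in, once; it reports no verdict.
The state is a dict: "time": time; "q": joint angles; "qd": joint speeds; "joint_efforts": joint torques, N m; "ee_pos": TCP position; "tcp_rot": TCP orientation; "wrist_force": force on the tool from outside, world axes, zero at the start; "torque": the same for the moment, N m; "opening": finger opening in m.
Only numpy, scipy, OpenCV 4.12 (cv2) and the standard library are available. Lean on these libraries where they do the work, as an engineer would, in place of code of your own. Each camera call takes 0.05 s, during which the arm holds its last target.

## Working session

There is one attempt and no reset: what is moved stays moved. The work goes in short steps, Python scripts to look and compute and a tool call to move; the robot and the scene stay as the last step left them, time stands still between calls to the robot, and variables do not carry over. Pictures are saved under pics/ and viewed, and the job is handed in when it is done.

Besides the shell and the picture viewer there is one more tool, called after "Emit:" as name(argument=value, ...) on one line, values as JSON. play_rows: Moves the arm, as the interface text tells. Its arguments: {"type":"object","properties":{"rows":{"type":"array"},"squeeze":{"type":"number"}},"required":["rows"]}

```bash
mkdir -p pics; ls
python3 - <<'E'
from workcell import bot
import cv2,numpy as np
o=bot.get_obs(); print({k:np.round(v,3) for k,v in o.items()}, bot.pinch_z)
for n in ["scene","top"]:
    p,d=bot.camera(n); cv2.imwrite(f"pics/{n}0.png",p); np.save(f"pics/{n}0d.npy",d); print(n,bot.camera_model(n))
print(bot.camera_model("wrist"))
E
```

```text
pics
{'time': np.float64(0.0), 'q': array([70.417,  5.009, 10.034, 95.098, -0.   , 89.999]), 'qd': array([-0.032,  0.033,  0.008,  0.077,  0.077,  0.055]), 'joint_efforts': array([ 3.0000e-03, -5.2039e+01,  4.6480e+01,  1.6000e-02,  0.0000e+00,
        0.0000e+00]), 'ee_pos': array([0.184, 0.518, 0.231]), 'tcp_rot': array([-179.963,   89.927, -109.544]), 'wrist_force': array([-0.403, -0.334, -0.274]), 'torque': array([ 0.007,  0.004, -0.023]), 'opening': np.float64(0.085)} 0.0187
scene {'fx': 465.25920133264054, 'fy': 465.25920133264054, 'cx': 280.4218783432265, 'cy': 205.99099464687367, 'origin': array([ 0.95022153, -0.49095829,  0.96842083]), 'attitude': array([-140.44989507,    0.95443207,   35.90434097])}
top {'fx': 494.6722779054096, 'fy': 494.6722779054096, 'cx': 279.5238474718317, 'cy': 206.0978179130769, 'origin': array([0.39992136, 0.08672885, 1.50467755]), 'attitude': array([-175.5539644 ,   -0.76163973,  -89.1267763 ])}
{'fx': 289.75566582475255, 'fy': 289.75566582475255, 'cx': 274.309703785893, 'cy': 214.1770533939621, 'mount': array([[ 9.53596955e-04, -3.02924144e-01,  9.53014194e-01,
        -1.42694642e-01],
       [ 4.10405087e-05, -9.53014615e-01, -3.02924318e-01,
         7.64446175e-02],
       [ 9.99999544e-01,  3.27979895e-04, -8.96359674e-04,
        -1.17176463e-03],
       [ 0.00000000e+00,  0.00000000e+00,  0.00000000e+00,
         1.00000000e+00]])}
```

View pics/scene0.png

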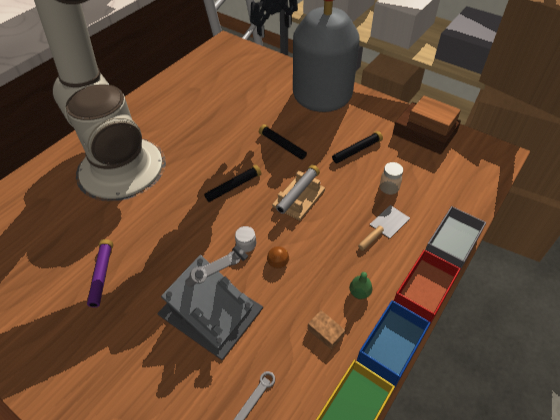

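View pics/top0.png

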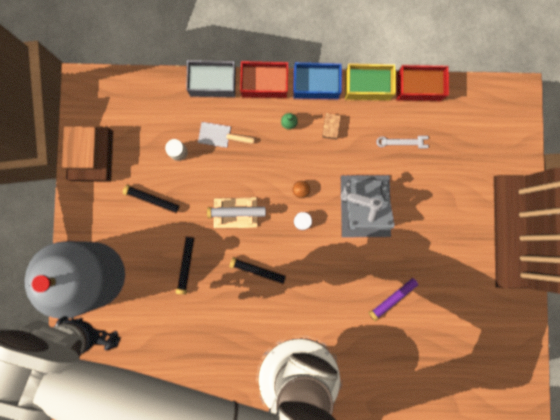

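The steel barrel is on the rest: scene (298,188), top (237,211), with its collar at the left in top. The clamp is at scene (210,305), top (367,205), with its bar swung aside and screw near top (378,200). Next I measure with depth.

```bash
cat > h.py <<'E'
import numpy as np, cv2
from scipy.spatial.transform import Rotation as R
from workcell import bot
def rpy(a): return R.from_euler('xyz',a,degrees=True).as_matrix()
def cam(n,obs=None):
    m=bot.camera_model(n)
    if n=="wrist":
        T=np.eye(4);T[:3,:3]=rpy(obs["tcp_rot"]);T[:3,3]=obs["ee_pos"];T=T@m["mount"]
        return m,T[:3,:3],T[:3,3]
    return m,rpy(m["attitude"]),np.array(m["origin"])
def cloud(n,d,obs=None):
    m,A,o=cam(n,obs)
    v,u=np.mgrid[:d.shape[0],:d.shape[1]]
    P=np.stack([(u-m["cx"])/m["fx"]*d,(v-m["cy"])/m["fy"]*d,d],-1)
    W=P@A.T+o; W[d<=0]=np.nan
    return W
def proj(n,X,obs=None):
    m,A,o=cam(n,obs); c=(np.asarray(X)-o)@A
    return np.stack([c[...,0]/c[...,2]*m["fx"]+m["cx"],c[...,1]/c[...,2]*m["fy"]+m["cy"]],-1)
E
python3 - <<'E'
from h import *
for n in ["top","scene"]:
    d=np.load(f"pics/{n}0d.npy");W=cloud(n,d);p=cv2.imread(f"pics/{n}0.png")
    pts={"top":[(300,240),(450,300),(237,211),(363,210),(355,190)],"scene":[(150,220),(298,188),(225,300),(350,200)]}[n]
    for u,v in pts: print(n,u,v,W[v,u].round(4))
    u0,v0=(320,160) if n=="top" else (140,225)
    c=p[v0:v0+110,u0:u0+(100 if n=="top" else 150)]
    cv2.imwrite(f"pics/{n}_cl.png",cv2.resize(c,None,fx=5,fy=5,interpolation=cv2.INTER_CUBIC))
E
```

```text
top 300 240 [ 0.415   0.0046 -0.0024]
top 450 300 [ 2.411e-01 -4.509e-01 -4.000e-04]
top 237 211 [0.4962 0.1934 0.0598]
top 363 210 [ 0.5042 -0.1738  0.0714]
top 355 190 [ 0.5634 -0.1518  0.0624]
scene 150 220 [ 0.2152 -0.0913  0.0022]
scene 298 188 [0.498  0.1864 0.0564]
scene 225 300 [ 0.548  -0.1708  0.0442]
scene 350 200 [ 0.6096  0.2756 -0.0027]
```

Run:
```python
import cv2
a=cv2.imread("pics/top_cl.png");b=cv2.imread("pics/scene_cl.png");print(a.shape,b.shape)
```

```text
(550, 500, 3) (550, 750, 3)
```

View pics/top_cl.png

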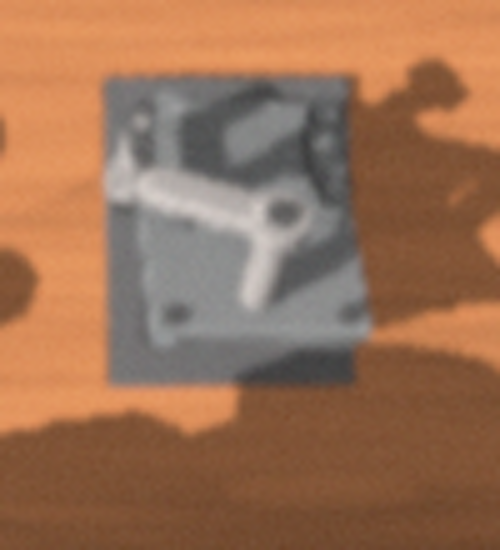

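View pics/scene_cl.png

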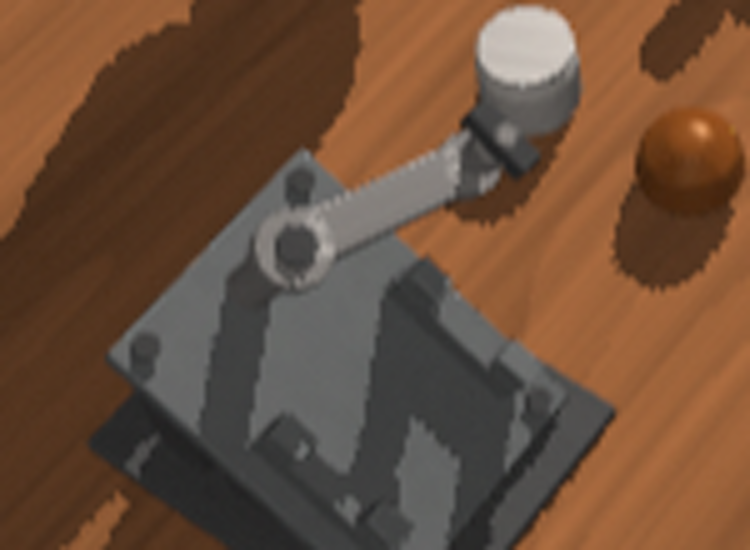

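Run:
```python
from h import *
# barrel
for n in ["top","scene"]:
    d=np.load(f"pics/{n}0d.npy");W=cloud(n,d)
    p=cv2.imread(f"pics/{n}0.png")
    # tables
    m=(abs(W[...,2])<0.01)&(W[...,0]>.25)&(W[...,0]<.75)&(abs(W[...,1])<.35)
    print(n,"table z",np.nanmedian(W[m][:,2]))
    m=(W[...,0]>.44)&(W[...,0]<.56)&(W[...,1]>.05)&(W[...,1]<.32)&(W[...,2]>.049)
    q=W[m]; print("barrel n",len(q),q.min(0),q.max(0))
    ln=cv2.fitLine(q[:,:2].astype(np.float32),cv2.DIST_HUBER,0,.01,.01).ravel();print(ln, np.degrees(np.arctan2(ln[1],ln[0])))
    t=(q[:,:2]-ln[2:])@ln[:2]; print("ends",ln[2:]+t.min()*ln[:2],ln[2:]+t.max()*ln[:2],np.ptp(t))
    # slope plane RANSAC
    m=(W[...,0]>.36)&(W[...,0]<.68)&(W[...,1]>-.30)&(W[...,1]<-.06)&(W[...,2]>.02)
    q=W[m]; rng=np.random.default_rng(0);best=0
    for _ in range(3000):
        a=q[rng.choice(len(q),3,0)];nn=np.cross(a[1]-a[0],a[2]-a[0]);L=np.linalg.norm(nn)
        if L<1e-5: continue
        nn/=L
        if nn[2]<0: nn=-nn
        if abs(np.degrees(np.arccos(nn[2]))-30)>5: continue
        k=abs((q-a[0])@nn)<.003
        if k.sum()>best: best=k.sum();K=k
    c=q[K].mean(0);u,s,v=np.linalg.svd(q[K]-c);nn=v[2]*np.sign(v[2,2])
    print("plane",len(q),best,c,nn,"tilt",np.degrees(np.arccos(nn[2])),"dir",np.degrees(np.arctan2(nn[1],nn[0])))
    M=np.zeros(d.shape,bool);M[m]=K
    M8=(M*255).astype(np.uint8)
    xx=q[K]
    r=cv2.minAreaRect(((xx[:,:2])*1000).astype(np.float32));print("rect xy mm",r)
```

```text
top table z 0.0009798935181647428
barrel n 523 [0.46201142 0.11426155 0.04900186] [0.52706028 0.28204548 0.06913672]
[ 0.02110153 -0.9997773   0.49359572  0.19224602] -88.79088
ends [0.49170587 0.28178592] [0.4952387  0.11440271] 0.16742049068355658
plane 2141 970 [ 0.51486093 -0.19428261  0.06766815] [0.50082326 0.01310751 0.86545032] tilt 30.065834366242516 dir 1.4991983286032555
rect xy mm ((524.8243408203125, -192.29885864257812), (142.48785400390625, 126.45857238769531), 1.266208529472351)
scene table z -0.0004362358228858776
barrel n 473 [0.46182591 0.10878277 0.0490002 ] [0.50720755 0.28224514 0.06354782]
[ 0.03199802 -0.99948794  0.49507377  0.17204155] -88.16633
ends [0.49154942 0.28212791] [0.49710406 0.10862333] 0.1735934641135466
plane 4708 2816 [ 0.5229032  -0.20301501  0.06037642] [0.50196963 0.01037702 0.86482299] tilt 30.13750050451147 dir 1.1842840697500696
rect xy mm ((523.96044921875, -195.42156982421875), (143.48541259765625, 126.11251831054688), 1.4594537019729614)
```

Run:
```python
from h import *
yaw=np.radians(1.3)
for n in ["top","scene"]:
    d=np.load(f"pics/{n}0d.npy");W=cloud(n,d)
    z=R.from_euler('z',1.3,degrees=True).apply([.5,0,.8660254]);x=R.from_euler('z',1.3,degrees=True).apply([-.8660254,0,.5]);y=np.cross(z,x)
    B=np.stack([x,y,z],1)
    c={"top":[ 0.51486093,-0.19428261,0.06766815],"scene":[ 0.5229032,-0.20301501,0.06037642]}[n]
    L=(W-np.array(c))@B
    Lz=L[...,2]; near=(abs(L[...,0])<.15)&(abs(L[...,1])<.16)
    m=near&(abs(Lz)<.003)
    q=L[m]; print(n,"face x",np.percentile(q[:,0],[0,1,99,100]),"y",np.percentile(q[:,1],[0,1,99,100]))
    for lo,hi,nm in [(.034,.042,"saddle walls (38)"),(.077,.082,"bar top 80"),(.082,.088,"cap 84"),(.1,.14,"knob")]:
        m=near&(Lz>lo)&(Lz<hi); 
        if nm[0]=='s': m&=(L[...,0]<0)
        q=L[m]
        if len(q)==0: print(nm,0);continue
        v,u=np.nonzero(m)
        print(nm,len(q),"mean",q.mean(0).round(4),"min",q.min(0).round(4),"max",q.max(0).round(4),"pix",u.mean().round(1),v.mean().round(1),"W",W[m].mean(0).round(4))
    # height image
    img=np.nan_to_num(Lz*1000+20,nan=0).clip(0,170)
    img[~near]=0
    img=cv2.applyColorMap((img*1.5).astype(np.uint8),cv2.COLORMAP_JET)
    img=img[160:270,320:420] if n=="top" else img[215:360,140:290]
    cv2.imwrite(f"pics/{n}_h.png",cv2.resize(img,None,fx=4,fy=4,interpolation=cv2.INTER_NEAREST))
```

```text
top face x [-0.14839451 -0.14600498  0.06895127  0.07146338] y [-0.15912233 -0.14606622  0.14863381  0.15976456]
saddle walls (38) 67 mean [-0.0434  0.0135  0.038 ] min [-0.0742 -0.0518  0.0343] max [-0.0004  0.0491  0.0419] pix 374.8 186.9 W [ 0.5717 -0.2065  0.0789]
bar top 80 188 mean [ 0.0312 -0.0387  0.0796] min [ 0.0012 -0.0942  0.077 ] max [0.0609 0.0138 0.082 ] pix 361.7 199.7 W [ 0.5268 -0.1553  0.1522]
cap 84 77 mean [ 0.0364 -0.0286  0.0836] min [ 0.0072 -0.0925  0.082 ] max [0.0616 0.0115 0.0875] pix 365.8 200.4 W [ 0.5245 -0.1654  0.1583]
knob 68 mean [ 0.0167 -0.0828  0.121 ] min [-0.0034 -0.0897  0.1006] max [ 0.0323 -0.0751  0.1301] pix 347.0 186.6 W [ 0.559  -0.1105  0.1808]
scene face x [-0.13861756 -0.12957651  0.07865924  0.08027172] y [-0.15983168 -0.139116    0.14791843  0.15990546]
saddle walls (38) 144 mean [-0.0384 -0.0067  0.0375] min [-0.0615 -0.0594  0.034 ] max [-0.0003  0.0434  0.0419] pix 225.4 308.7 W [ 0.5748 -0.1952  0.0737]
bar top 80 437 mean [ 0.0421 -0.0409  0.0797] min [ 0.0119 -0.0957  0.077 ] max [0.0714 0.009  0.082 ] pix 213.6 266.5 W [ 0.5254 -0.162   0.1504]
cap 84 98 mean [ 0.0517 -0.016   0.0836] min [ 0.0168 -0.0806  0.082 ] max [0.07   0.0092 0.0876] pix 202.9 271.5 W [ 0.5196 -0.1871  0.1586]
knob 150 mean [ 0.0254 -0.0846  0.1203] min [ 0.0086 -0.0939  0.1   ] max [ 0.0419 -0.0778  0.1298] pix 239.0 252.3 W [ 0.5591 -0.1175  0.1773]
```

View pics/scene_h.png

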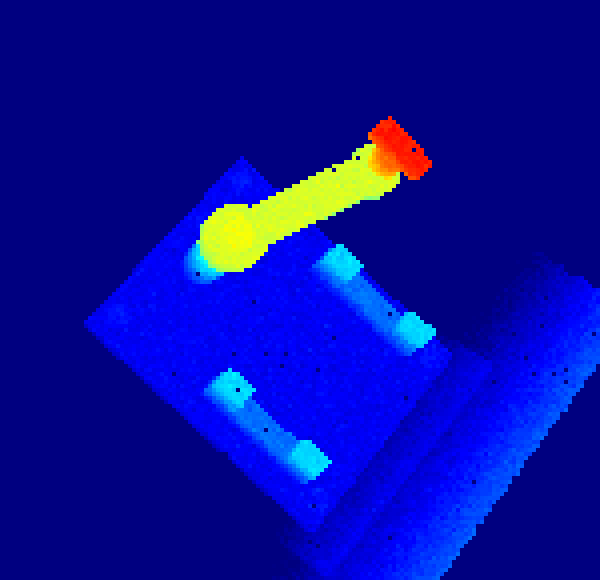

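View pics/top_h.png

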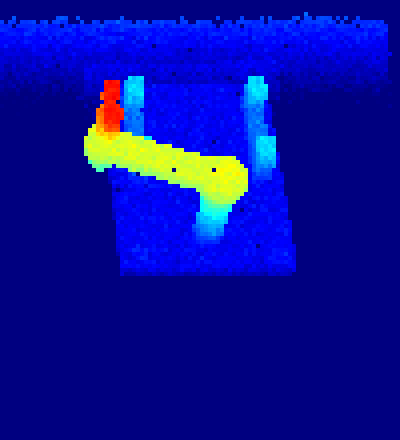

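Run:
```python
from h import *
for n in ["top","scene"]:
    d=np.load(f"pics/{n}0d.npy");W=cloud(n,d)
    r=R.from_euler('z',1.3,degrees=True);z=r.apply([.5,0,.8660254]);x=r.apply([-.8660254,0,.5]);y=np.cross(z,x);B=np.stack([x,y,z],1)
    c={"top":[ 0.51486093,-0.19428261,0.06766815],"scene":[ 0.5229032,-0.20301501,0.06037642]}[n]
    L=(W-np.array(c))@B
    near=(abs(L[...,0])<.1)&(abs(L[...,1])<.11)
    for lo,hi in [(.035,.041),(.0775,.088),(.0825,.0865),(.122,.14)]:
        m=(near&(L[...,2]>lo)&(L[...,2]<hi)).astype(np.uint8)
        k,lab,st,_=cv2.connectedComponentsWithStats(m)
        for i in range(1,k):
            if st[i,4]<8: continue
            q=L[lab==i]
            print(n,lo,len(q),"mean",q.mean(0).round(4),"min",q.min(0).round(4),"max",q.max(0).round(4), "W mid", (np.array(c)+B@((q.min(0)+q.max(0))/2)).round(4))
```

```text
top 0.035 13 mean [-0.0633 -0.0454  0.0375] min [-0.0728 -0.0517  0.0354] max [-0.0544 -0.0413  0.0406] W mid [ 0.5879 -0.1461  0.0688]
top 0.035 18 mean [-0.064   0.0426  0.0382] min [-0.0742  0.0374  0.035 ] max [-0.0538  0.0491  0.0405] W mid [ 0.5901 -0.2358  0.0684]
top 0.035 20 mean [-0.01    0.0424  0.0379] min [-0.0182  0.037   0.0351] max [-0.0004  0.0486  0.0408] W mid [ 0.5428 -0.2364  0.0959]
top 0.0775 253 mean [ 0.0325 -0.0361  0.081 ] min [ 0.0012 -0.0942  0.0775] max [0.0616 0.0138 0.0875] W mid [ 0.528  -0.1538  0.1548]
top 0.0825 23 mean [0.0447 0.001  0.084 ] min [ 0.0315 -0.0069  0.0826] max [0.0539 0.0115 0.0863] W mid [ 0.5201 -0.1965  0.1622]
top 0.122 45 mean [ 0.0152 -0.0814  0.1255] min [-0.0034 -0.0871  0.1224] max [ 0.0323 -0.0751  0.1301] W mid [ 0.5636 -0.112   0.1842]
scene 0.035 38 mean [ 0.0007 -0.052   0.0376] min [-0.0074 -0.0585  0.0352] max [ 0.0102 -0.0471  0.0402] W mid [ 0.5393 -0.1498  0.0937]
scene 0.035 44 mean [-0.0525 -0.0528  0.0377] min [-0.0615 -0.0594  0.0354] max [-0.0438 -0.0466  0.0408] W mid [ 0.5863 -0.1486  0.067 ]
scene 0.035 48 mean [0.0012 0.0374 0.0376] min [-0.0078  0.0311  0.0351] max [0.0097 0.0427 0.0401] W mid [ 0.5417 -0.2395  0.0934]
scene 0.035 49 mean [-0.0525  0.0373  0.0379] min [-0.0609  0.0314  0.036 ] max [-0.0436  0.0434  0.0409] W mid [ 0.5882 -0.239   0.0676]
scene 0.0775 516 mean [ 0.0442 -0.036   0.0805] min [ 0.0119 -0.0957  0.0775] max [0.0714 0.0092 0.0876] W mid [ 0.5272 -0.1597  0.1527]
scene 0.0825 46 mean [ 0.0558 -0.0085  0.0842] min [ 0.0471 -0.0158  0.0827] max [ 0.0654 -0.0007  0.0861] W mid [ 0.5162 -0.1949  0.1616]
scene 0.122 91 mean [ 0.0249 -0.0863  0.1249] min [ 0.0086 -0.0937  0.122 ] max [ 0.0419 -0.0794  0.1298] W mid [ 0.562  -0.1155  0.182 ]
```

```bash
cat >> h.py <<'E'
YAW=1.35
_r=R.from_euler('z',YAW,degrees=True)
BZ=_r.apply([.5,0,.8660254]);BX=_r.apply([-.8660254,0,.5]);BY=np.cross(BZ,BX);B=np.stack([BX,BY,BZ],1)
def plan(target,jaw=None,obs=None):
    """shift in tool axes (cm) and turn (deg) to put TCP at target with jaw (tool z) horizontally along jaw dir (mod 180)"""
    o=obs or bot.get_obs();T=rpy(o["tcp_rot"])
    s=T.T@(np.asarray(target)-o["ee_pos"])*100
    t=0
    if jaw is not None:
        j=T.T@np.asarray([jaw[0],jaw[1],0.]);t=np.degrees(np.arctan2(-j[1],j[2]));t=(t+90)%180-90
    return s.round(2),round(t,2)
E
python3 - <<'E'
from h import *
c={"top":[ 0.51486093,-0.19428261,0.06766815],"scene":[ 0.5229032,-0.20301501,0.06037642]}
print("top cradle",c["top"]+B@[-.0410,-.0003,.034]); print("scene",c["scene"]+B@[-.0295,-.0079,.034])
o=bot.get_obs();print(rpy(o["tcp_rot"]).round(3))
print(plan([.495,.126,.16],[np.cos(np.radians(1.4)),np.sin(np.radians(1.4))]))
print(plan([.495,.126,.031],[np.cos(np.radians(1.4)),np.sin(np.radians(1.4))]))
E
```

```text
top cradle [ 0.56734633 -0.19274564  0.07661301]
scene [ 0.56525302 -0.19411479  0.07507128]
[[-0.    -0.942  0.335]
 [-0.001  0.335  0.942]
 [-1.    -0.    -0.001]]
(array([  7.1 , -42.41, -26.51]), np.float64(69.02))
(array([ 20.  , -42.41, -26.49]), np.float64(69.02))
```

Emit:
play_rows(rows=[[[0,-42.41,-26.51],69,8.5],[[0,-42.41,-26.51],69,8.5],[[0,-42.41,-26.51],69,8.5],[[0,-42.41,-26.51],69,8.5],[[0,-42.41,-26.51],69,8.5],[[0,-42.41,-26.51],69,8.5],[[0,-42.41,-26.51],69,8.5],[[0,-42.41,-26.51],69,8.5],[[0,-42.41,-26.51],69,8.5],[[0,-42.41,-26.51],69,8.5],[[7,-42.41,-26.51],69,8.5],[[7,-42.41,-26.51],69,8.5]])

```text
time: 1.1
ee_pos: [0.4846, 0.1398, 0.1781]
tcp_rot: [15.0, 89.8, 16.4]
wrist_force: [1.0, -0.3, -0.7]
opening: 0.0848
```

Emit:
play_rows(rows=[[[0,0,0],0,8.5],[[0,0,0],0,8.5]])

```text
time: 1.27
ee_pos: [0.4825, 0.1401, 0.1758]
tcp_rot: [-166.2, 89.8, -165.0]
wrist_force: [-0.6, 0.2, 0.1]
opening: 0.0848
```

Run:
```python
from h import *
o=bot.get_obs();print(o["ee_pos"],o["tcp_rot"],o["q"].round(1),o["time"])
p,d=bot.camera("wrist");cv2.imwrite("pics/w1.png",p);np.save("pics/w1d.npy",d)
W=cloud("wrist",d,o)
m=(W[...,0]>.44)&(W[...,0]<.56)&(W[...,1]>.08)&(W[...,1]<.32)&(W[...,2]>.05)&(W[...,2]<.07)
q=W[m];print(len(q),q.min(0),q.max(0));ln=cv2.fitLine(q[:,:2].astype(np.float32),cv2.DIST_HUBER,0,.01,.01).ravel();print(ln)
```

```text
[0.48252626 0.14009512 0.17580663] [-166.21863612   89.7806967  -164.97953981] [ 16.2  -2.1  -3.3  89.    0.  104.9] 1.2667
5584 [0.47524823 0.10825747 0.05000467] [0.50871653 0.27866386 0.06263771]
[ 0.03710653 -0.9993113   0.4930292   0.20396079]
```

View pics/w1.png

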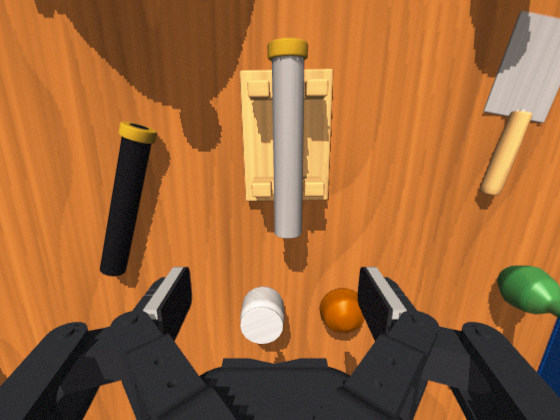

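Run:
```python
from h import *
a=np.radians(1.7)
for z in (.11,.031): print(plan([.4957,.124,z],[np.cos(a),np.sin(a)]))
```

```text
(array([ 6.73, -1.75,  1.29]), np.float64(-0.37))
(array([14.63, -1.75,  1.3 ]), np.float64(-0.37))
```

Emit:
play_rows(rows=[[[3,-1.75,1.3],-0.4,6.5],[[6.7,-1.75,1.3],-0.4,6.5],[[10,-1.75,1.3],-0.4,6.5],[[13,-1.75,1.3],-0.4,6.5],[[14.6,-1.75,1.3],-0.4,6.5],[[14.6,-1.75,1.3],-0.4,6.5],[[14.6,-1.75,1.3],-0.4,6.5]], squeeze=90)

```text
time: 1.9
ee_pos: [0.496, 0.1255, 0.0327]
tcp_rot: [48.3, 90.0, 50.2]
wrist_force: [-0.2, -0.3, -0.4]
opening: 0.0651
```

Run:
```python
from h import *
o=bot.get_obs();print(o["ee_pos"],o["tcp_rot"],o["opening"])
p,d=bot.camera("wrist");cv2.imwrite("pics/w2.png",p)
print(plan([.4957,.124,.031],[np.cos(np.radians(1.7)),np.sin(np.radians(1.7))]))
```

```text
[0.49604312 0.12553082 0.03266308] [48.28407768 89.9871317  50.19318599] 0.0651001077982723
(array([ 0.27, -0.15, -0.12]), np.float64(0.2))
```

View pics/w2.png

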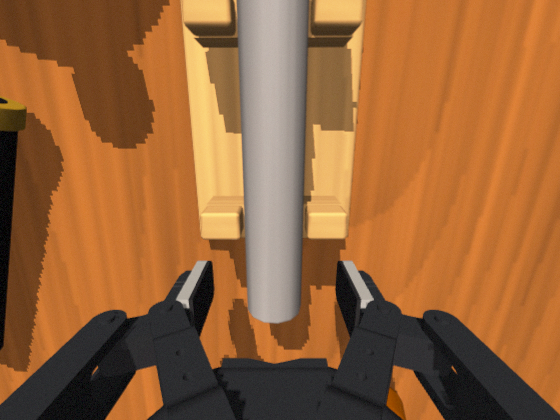

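Emit:
play_rows(rows=[[[0,0,0],0,2],[[0,0,0],0,2],[[0,0,0],0,2],[[0,0,0],0,2],[[0,0,0],0,2],[[0,0,0],0,2],[[0,0,0],0,2],[[0,0,0],0,2]], squeeze=100)

```text
time: 2.62
ee_pos: [0.497, 0.1247, 0.0332]
tcp_rot: [20.5, 89.9, 22.3]
wrist_force: [-1.7, -0.1, 6.6]
opening: 0.0248
```

Emit:
play_rows(rows=[[[0,0,0],0,2],[[-0.3,0,0],0,2],[[-0.8,0,0],0,2],[[-1.5,0,0],0,2],[[-2.5,0,0],0,2],[[-4,0,0],0,2],[[-6,0,0],0,2],[[-8,0,0],0,2],[[-10,0,0],0,2],[[-10,0,0],0,2],[[-10,0,0],0,2]])

```text
time: 3.53
ee_pos: [0.497, 0.1246, 0.133]
tcp_rot: [10.5, 89.9, 12.4]
wrist_force: [-0.5, -0.7, -3.0]
opening: 0.0248
```

Run:
```python
from h import *
o=bot.get_obs();print(o["ee_pos"],o["tcp_rot"],o["opening"],o["wrist_force"],o["time"])
p,d=bot.camera("wrist");cv2.imwrite("pics/w3.png",p);np.save("pics/w3d.npy",d)
W=cloud("wrist",d,o)
v=slice(30,300,30)
for r in range(10,310,30): print(r,W[r,274].round(4))
p,d=bot.camera("top");W=cloud("top",d)
m=(W[...,0]>.44)&(W[...,0]<.56)&(W[...,1]>.14)&(W[...,1]<.32)&(W[...,2]>.12)
q=W[m];print(q.min(0),q.max(0),cv2.fitLine(q.astype(np.float32),cv2.DIST_HUBER,0,.01,.01).ravel())
```

```text
[0.49697398 0.12460339 0.13303565] [10.54114171 89.8630418  12.35829055] 0.02484364383259249 [-0.53878167 -0.73317655 -3.00188853] 3.5333
10 [0.4937 0.2384 0.1558]
40 [0.494  0.2289 0.1562]
70 [0.4943 0.2191 0.156 ]
100 [0.4947 0.2086 0.156 ]
130 [0.495  0.1975 0.1572]
160 [0.4954 0.1857 0.1558]
190 [0.4958 0.1732 0.1564]
220 [0.4962 0.1597 0.1559]
250 [0.4967 0.1457 0.1565]
280 [0.4971 0.1305 0.1565]
[0.44006597 0.14000808 0.13806651] [0.54148653 0.28232998 0.61837931] [-0.00405885 -0.20335555  0.97909653  0.49049884  0.17640188  0.5280278 ]
```

View pics/w3.png

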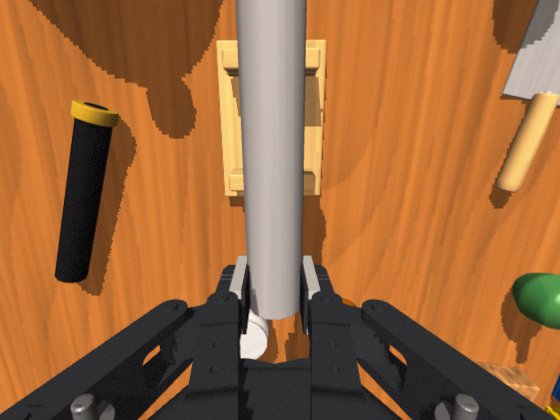

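Run:
```python
from h import *
a=np.radians(1.35)
off=np.array([.0017,-.0704,-.009])
for c in ([.62,0.0,.215],[.64,-.193,.215]): print(plan(np.array(c)+off,[np.cos(a),np.sin(a)]))
print(rpy(bot.get_obs()["tcp_rot"]).round(2))
```

```text
(array([ -7.51, -19.87,  11.94]), np.float64(0.47))
(array([ -7.51, -39.22,  13.33]), np.float64(0.47))
[[-0.   -0.03  1.  ]
 [-0.    1.    0.03]
 [-1.   -0.   -0.  ]]
```

Emit:
play_rows(rows=[[[-2,0,1],0,2],[[-5,-1.5,3],0,2],[[-7.5,-4,5.5],0,2],[[-7.5,-7,8],0.5,2],[[-7.5,-10,10],0.5,2],[[-7.5,-13,12],0.5,2],[[-7.5,-16,13],0.5,2],[[-7.5,-19,13.3],0.5,2],[[-7.5,-22,13.3],0.5,2],[[-7.5,-25,13.3],0.5,2],[[-7.5,-28,13.3],0.5,2],[[-7.5,-31,13.3],0.5,2]])

```text
time: 4.63
ee_pos: [0.6386, -0.1826, 0.2049]
tcp_rot: [162.9, 89.9, 164.2]
wrist_force: [0.3, 0.2, -1.4]
opening: 0.0251
```

Emit:
play_rows(rows=[[[0,-2.5,0],0,2],[[0,-5,0],0,2],[[0,-7,0],0,2],[[0,-8.2,0],0,2],[[0,-8.2,0],0,2],[[0,-8.2,0],0,2],[[0,-8.2,0],0,2]])

```text
time: 5.22
ee_pos: [0.6409, -0.2622, 0.2062]
tcp_rot: [139.2, 89.9, 140.6]
wrist_force: [-0.2, -0.6, -1.2]
opening: 0.0248
```

Run:
```python
from h import *
o=bot.get_obs();print(o["ee_pos"],o["tcp_rot"],o["opening"],o["wrist_force"],o["time"],o["q"].round(1))
p,d=bot.camera("wrist");cv2.imwrite("pics/w4.png",p);np.save("pics/w4d.npy",d)
W=cloud("wrist",d,o)
for r in range(10,310,40): print(r,W[r,274].round(4))
p,d=bot.camera("scene");cv2.imwrite("pics/s4.png",p);np.save("pics/s4d.npy",d)
```

```text
[ 0.64094776 -0.2622437   0.20615912] [139.24287978  89.9372596  140.59316337] 0.02479800956208638 [-0.21946236 -0.56280634 -1.18024771] 5.2167 [-22.3  25.7  32.4  96.8   0.   66.4]
10 [ 0.6387 -0.1485  0.229 ]
50 [ 0.639  -0.1611  0.2291]
90 [ 0.6393 -0.1747  0.2292]
130 [ 0.6397 -0.1893  0.2297]
170 [ 0.64   -0.2052  0.2295]
210 [ 0.6404 -0.2223  0.2299]
250 [ 0.6409 -0.2415  0.2287]
290 [ 0.6414 -0.2619  0.2293]
```

View pics/w4.png

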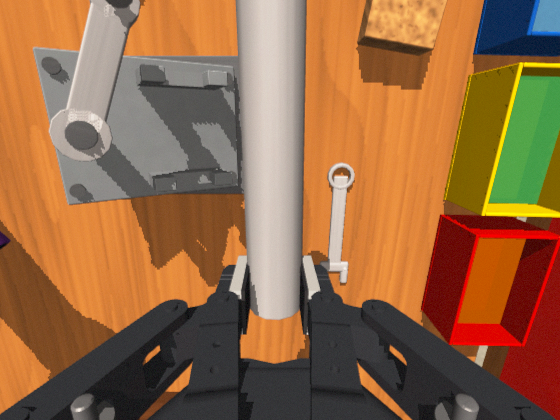

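View pics/s4.png

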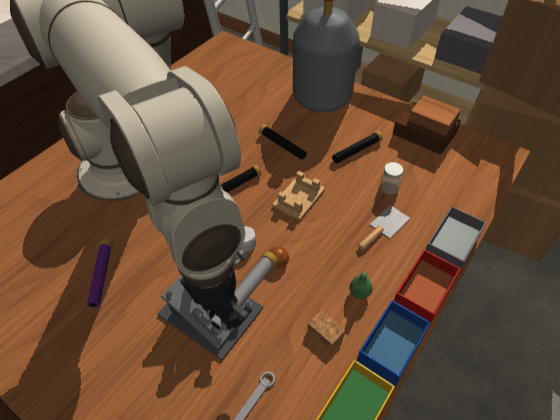

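The wrist view shows the level barrel between the pads, with the clamp left of it and cap at (82,135). I'll refine the cradle from this close view.

```bash
cat > cr.py <<'E'
from h import *
def cradle(W,guess=np.array([.5663,-.1934,.0757])):
    L=(W-guess)@B
    near=(abs(L[...,0]-.03)<.1)&(abs(L[...,1])<.075)
    f=near&(abs(L[...,2]+.034)<.006); zf=np.median(L[f][:,2]);print("face z",zf.round(4),f.sum())
    q=W[f&(abs(L[...,2]-zf)<.003)];c=q.mean(0);v=np.linalg.svd(q-c,full_matrices=False)[2][2];v*=np.sign(v[2]);print("normal",v.round(4),np.degrees([np.arccos(v[2]),np.arctan2(v[1],v[0])]).round(2))
    for lo,hi,a in [(.001,.007,30),(.0475,.0545,20)]:
        m=(near&(L[...,2]-zf-.034>lo)&(L[...,2]-zf-.034<hi)).astype(np.uint8)
        k,lab,st,_=cv2.connectedComponentsWithStats(m)
        for i in range(1,k):
            if st[i,4]<a: continue
            q=L[lab==i]; print("comp",len(q),q.mean(0).round(4),"mid",((q.min(0)+q.max(0))/2).round(4),"x",q[:,0].min().round(4),q[:,0].max().round(4),"y",q[:,1].min().round(4),q[:,1].max().round(4))
E
python3 - <<'E'
from cr import *
o={"ee_pos":np.array([ 0.64094776,-0.2622437,0.20615912]),"tcp_rot":np.array([139.24287978,89.9372596,140.59316337])}
W=cloud("wrist",np.load("pics/w4d.npy"),o); cradle(W)
print("--scene"); cradle(cloud("scene",np.load("pics/scene0d.npy")))
print("--top"); cradle(cloud("top",np.load("pics/top0d.npy")))
E
```

```text
face z -0.0333 17771
normal [0.4998 0.0128 0.8661] [30.    1.47]
comp 404 [ 0.0301 -0.0423  0.0045] mid [ 0.0298 -0.0424  0.0044] x 0.0207 0.0389 y -0.0485 -0.0363
comp 296 [-0.0235 -0.0422  0.0045] mid [-0.0241 -0.0424  0.0043] x -0.0334 -0.0148 y -0.0484 -0.0363
comp 221 [-0.0235  0.0472  0.0046] mid [-0.0239  0.0474  0.0042] x -0.0328 -0.015 y 0.0415 0.0533
comp 290 [0.0301 0.0472 0.0046] mid [0.0298 0.0474 0.0042] x 0.0209 0.0388 y 0.0413 0.0535
comp 761 [0.0838 0.0023 0.0507] mid [0.0837 0.0022 0.0508] x 0.0751 0.0923 y -0.0066 0.011
--scene
face z -0.0352 3415
normal [0.5015 0.0135 0.865 ] [30.11  1.54]
comp 38 [ 0.0308 -0.0434  0.0025] mid [ 0.0314 -0.0442  0.0026] x 0.0226 0.0403 y -0.0499 -0.0385
comp 44 [-0.0224 -0.0442  0.0026] mid [-0.0226 -0.0443  0.003 ] x -0.0315 -0.0138 y -0.0507 -0.038
comp 48 [0.0313 0.046  0.0025] mid [0.0311 0.0455 0.0025] x 0.0224 0.0399 y 0.0397 0.0513
comp 49 [-0.0223  0.0459  0.0028] mid [-0.0221  0.0461  0.0034] x -0.0308 -0.0134 y 0.0401 0.0521
comp 79 [0.0865 0.002  0.0485] mid [0.0874 0.0028 0.0495] x 0.0747 0.1001 y -0.0089 0.0146
--top
face z -0.0329 1353
normal [0.5015 0.0125 0.8651] [30.11  1.43]
comp 39 [ 0.0863 -0.0011  0.0511] mid [ 0.0871 -0.0017  0.0518] x 0.0721 0.1021 y -0.0146 0.0112
```

```bash
sed -i 's/^YAW=.*/YAW=1.45/' h.py
cat >> h.py <<'E'
_g=R.from_euler('z',1.35,degrees=True);_gz=_g.apply([.5,0,.8660254]);_gx=_g.apply([-.8660254,0,.5]);_gb=np.stack([_gx,np.cross(_gz,_gx),_gz],1)
CR=np.array([.5663,-.1934,.0757])+_gb@[-.001,.0024,.0007]
def loc(p): return CR+B@np.asarray(p,float)
JAW=[np.cos(np.radians(YAW)),np.sin(np.radians(YAW))]
E
python3 - <<'E'
from h import *
print(CR)
off=BY*.0704+[0.0,0,-.0091]
for p in ([.002,0,.10],[.002,0,.05],[.002,0,.02],[.002,0,.0015]): print(loc(p)+off,plan(loc(p)+off,JAW))
E
```

```text
[ 0.56757223 -0.19577068  0.07580622]
[ 0.61760617 -0.26492674  0.15430876] (array([ 5.25, -0.24, -2.36]), np.float64(-0.06))
[ 0.59261417 -0.26555936  0.11100749] (array([ 9.58, -0.25, -4.86]), np.float64(-0.06))
[ 0.57761897 -0.26593892  0.08502673] (array([12.17, -0.25, -6.36]), np.float64(-0.06))
[ 0.56837194 -0.26617299  0.06900526] (array([13.78, -0.25, -7.28]), np.float64(-0.06))
```

Emit:
play_rows(rows=[[[2.6,-0.25,-1.2],0,2],[[5.2,-0.25,-2.4],0,2],[[7.5,-0.25,-3.6],0,2],[[9.6,-0.25,-4.9],0,2],[[11,-0.25,-5.7],0,2],[[12.2,-0.25,-6.4],0,2],[[12.8,-0.25,-6.7],0,2],[[13.3,-0.25,-7],0,2],[[13.6,-0.25,-7.2],0,2],[[13.6,-0.25,-7.2],0,2],[[13.6,-0.25,-7.2],0,2]])

```text
time: 6.23
ee_pos: [0.5695, -0.2673, 0.0714]
tcp_rot: [-23.4, 89.9, -22.0]
wrist_force: [0.1, 0.2, -1.6]
opening: 0.0252
```

Run:
```python
from h import *
o=bot.get_obs();print(o["ee_pos"],o["tcp_rot"],o["opening"],o["wrist_force"],o["time"])
p,d=bot.camera("wrist");cv2.imwrite("pics/w5.png",p);W=cloud("wrist",d,o)
for r in range(10,310,50): 
    w=W[r,274]; print(r,w.round(4),((w-CR)@B).round(4))
off=BY*.0704+[0.0,0,-.0091]
print(plan(loc([.002,0,.0015])+off,JAW))
```

```text
[ 0.56953413 -0.26728829  0.07139679] [-23.360516    89.94240092 -22.03288445] 0.025215581546568416 [ 0.06226102  0.21892045 -1.5740915 ] 6.2333
10 [ 0.5673 -0.1536  0.0944] [ 0.0086 -0.0422  0.0165]
60 [ 0.5677 -0.1694  0.094 ] [ 0.0084 -0.0264  0.0161]
110 [ 0.5681 -0.1869  0.0946] [ 0.0088 -0.0089  0.0166]
160 [ 0.5685 -0.2059  0.0962] [0.0096 0.0102 0.018 ]
210 [ 0.569  -0.2271  0.0956] [0.0093 0.0314 0.0174]
260 [ 0.5696 -0.2512  0.0946] [0.0089 0.0555 0.0166]
(array([ 0.25,  0.12, -0.12]), np.float64(-0.12))
```

View pics/w5.png

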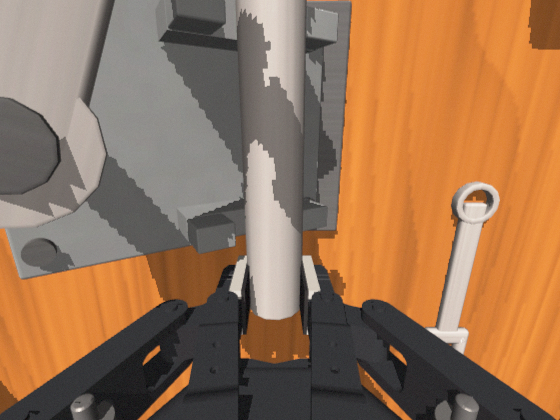

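Emit:
play_rows(rows=[[[0.15,0.1,-0.07],0,2],[[0.27,0.1,-0.14],0,2],[[0.27,0.1,-0.14],0,2],[[0.27,0.1,-0.14],0,2],[[0.27,0.1,-0.14],0,2]])

```text
time: 6.7
ee_pos: [0.5676, -0.2664, 0.0681]
tcp_rot: [-15.5, 90.0, -14.2]
wrist_force: [0.3, 0.2, -1.8]
opening: 0.0253
```

Emit:
play_rows(rows=[[[0,0,0],0,2.7],[[0,0,0],0,2.9],[[0,0,0],0,3.1],[[0,0,0],0,3.4],[[0,0,0],0,3.7],[[0,0,0],0,4],[[0,0,0],0,4],[[0,0,0],0,4],[[0,0,0],0,4]], squeeze=20)

```text
time: 7.45
ee_pos: [0.5676, -0.2663, 0.0681]
tcp_rot: [-26.5, 90.0, -25.2]
wrist_force: [-0.2, 0.7, 0.5]
opening: 0.0398
```

Run:
```python
from h import *
o=bot.get_obs();print(o["ee_pos"],o["tcp_rot"],o["opening"],o["wrist_force"],o["time"])
p,d=bot.camera("wrist");cv2.imwrite("pics/w6.png",p);W=cloud("wrist",d,o)
for r in range(10,310,50): 
    w=W[r,274]; print(r,w.round(4),((w-CR)@B).round(4))
```

```text
[ 0.56760999 -0.26633589  0.06806736] [-26.52608953  89.99680321 -25.21242239] 0.039760860533017854 [-0.2264124   0.67231848  0.50674867] 7.45
10 [ 0.5654 -0.1516  0.0877] [ 0.0069 -0.0443  0.0098]
60 [ 0.5658 -0.1681  0.0889] [ 0.0075 -0.0277  0.0108]
110 [ 0.5662 -0.1858  0.0883] [ 0.0072 -0.01    0.0103]
160 [ 0.5666 -0.2054  0.0896] [0.0079 0.0096 0.0113]
210 [ 0.5671 -0.227   0.0896] [0.0079 0.0312 0.0113]
260 [ 0.5677 -0.2515  0.0888] [0.0076 0.0558 0.0106]
```

View pics/w6.png

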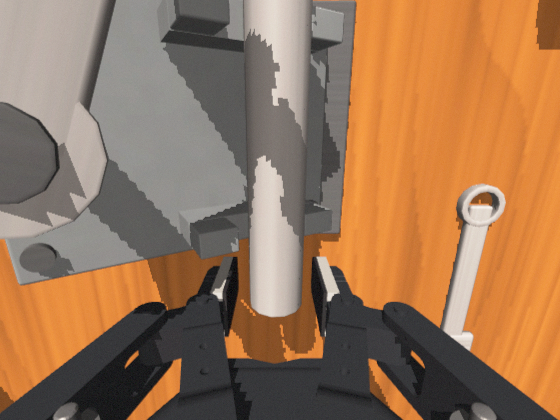

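Run:
```python
from h import *
print(plan([.5676,-.2663,.2],JAW),plan([.56,-.19,.27],JAW))
```

```text
(array([-13.2,   0. ,   0. ]), np.float64(-0.13)) (array([-20.2 ,   7.65,  -0.58]), np.float64(-0.13))
```

Emit:
play_rows(rows=[[[-1.5,0,0],0,4],[[-4,0,0],0,4],[[-8,0,0],0,4],[[-12,0,0],0,4],[[-16,0,0],0,4],[[-20,3,-0.7],0,4],[[-20.2,6,-0.7],0,4],[[-20.2,7.6,-0.7],0,4],[[-20.2,7.6,-0.7],0,4],[[-20.2,7.6,-0.7],0,4]])

```text
time: 8.33
ee_pos: [0.559, -0.1899, 0.2704]
tcp_rot: [-33.8, 90.0, -32.4]
wrist_force: [-0.0, 0.1, 0.4]
opening: 0.0401
```

Run:
```python
from h import *
o=bot.get_obs();print(o["ee_pos"],o["tcp_rot"],o["opening"],o["wrist_force"],o["time"])
p,d=bot.camera("wrist");cv2.imwrite("pics/w7.png",p);W=cloud("wrist",d,o);np.save("pics/w7W.npy",W)
L=(W-CR)@B
for lo,hi,nm in [(.078,.105,"knob"),(.048,.0535,"cap"),(.044,.05,"bar")]:
    m=((abs(L[...,0]-.04)<.08)&(abs(L[...,1])<.12)&(L[...,2]>lo)&(L[...,2]<hi)).astype(np.uint8)
    k,lab,st,ce=cv2.connectedComponentsWithStats(m)
    for i in range(1,k):
        if st[i,4]<60: continue
        q=L[lab==i];print(nm,len(q),q.mean(0).round(4),q.min(0).round(4),q.max(0).round(4),"pix",ce[i].round(0),"med z",np.median(q[:,2]).round(4),cv2.minAreaRect((q[:,:2]*1000).astype(np.float32)))
m=(abs(L[...,0])<.03)&(abs(L[...,1])<.09)&(L[...,2]>.005)&(L[...,2]<.03)
q=L[m];print("barrel",q.min(0),q.max(0))
```

```text
[ 0.55899463 -0.18990088  0.27035612] [-33.80221126  89.95831132 -32.39625428] 0.04006923403871183 [-0.02100015  0.11998102  0.3890229 ] 8.3333
knob 725 [ 0.0577 -0.0795  0.0902] [ 0.0375 -0.0865  0.078 ] [ 0.0718 -0.0727  0.0933] pix [278. 125.] med z 0.0912 ((54.61032485961914, -79.61323547363281), (13.808666229248047, 34.253875732421875), 88.82819366455078)
cap 271 [ 0.0854 -0.0004  0.05  ] [ 0.0764 -0.0087  0.048 ] [0.0937 0.0084 0.052 ] pix [229. 216.] med z 0.05 ((85.0384521484375, -0.18436527252197266), (17.099485397338867, 17.36788558959961), 89.7691421508789)
bar 2621 [ 0.0729 -0.0355  0.0462] [ 0.0453 -0.0929  0.044 ] [0.1016 0.0163 0.05  ] pix [239. 175.] med z 0.046 ((69.30726623535156, -38.054229736328125), (115.15887451171875, 32.901248931884766), 67.4787368774414)
barrel [-0.02955391 -0.06955086  0.00500097] [0.02746076 0.08684286 0.01540009]
```

View pics/w7.png

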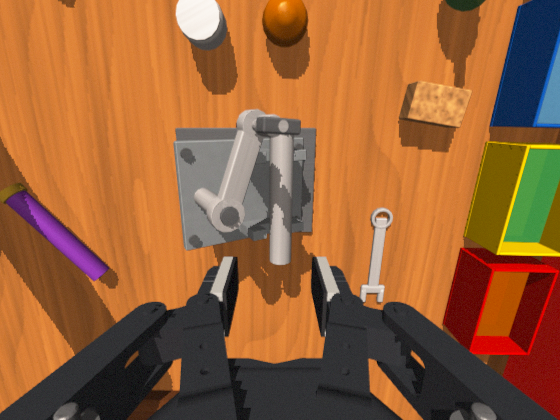

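```bash
cat >> h.py <<'E'
def barpose(phi,adv=0.,r=.055,z=.024):
    u=np.array([-np.cos(phi),-np.sin(phi),0]);m=np.array([-np.sin(phi),np.cos(phi),0])
    p=loc(np.array([.085,0,z])+r*u+adv*m); j=B@m
    return p,j[:2]/np.hypot(*j[:2])
E
python3 - <<'E'
from h import *
p,j=barpose(1.206);print(p,j, "bar top z",loc([.085-.02,-.05,.046]), "knob top",loc([.0546,-.0796,.0912]))
print("hover",plan(p+[0,0,.1],j),"down",plan(p,j))
print(bot.get_obs()["q"].round(1))
E
```

```text
[ 0.52166712 -0.1455354   0.12927995] [ 0.92490545 -0.3801972 ] bar top z [ 0.53302601 -0.14662913  0.14814339] knob top [ 0.56387354 -0.11623881  0.18208773]
hover (array([ 4.05,  4.59, -3.61]), np.float64(23.7)) down (array([14.05,  4.59, -3.61]), np.float64(23.7))
[-18.8  11.9  22.1 100.3  -0.   69.8]
```

Emit:
play_rows(rows=[[[0,2,-1.8],7,4.6],[[0,4.6,-3.6],14,4.6],[[0,4.6,-3.6],20,4.6],[[0,4.6,-3.6],23.7,4.6],[[3,4.6,-3.6],23.7,4.6],[[6,4.6,-3.6],23.7,4.6],[[8,4.6,-3.6],23.7,4.6],[[8,4.6,-3.6],23.7,4.6],[[8,4.6,-3.6],23.7,4.6]])

```text
time: 9.13
ee_pos: [0.5211, -0.146, 0.1892]
tcp_rot: [-171.1, 89.8, 166.4]
wrist_force: [-0.0, -0.3, 0.7]
opening: 0.0461
```

Run:
```python
from h import *
o=bot.get_obs();print(o["ee_pos"],o["tcp_rot"],o["opening"],o["wrist_force"],o["time"])
p,d=bot.camera("wrist");cv2.imwrite("pics/w8.png",p)
p,j=barpose(1.206);print(plan(p,j))
```

```text
[ 0.5210787  -0.14595959  0.18915925] [-171.13118305   89.84586341  166.4270689 ] 0.046128638973075516 [-0.01610611 -0.34210737  0.71820878] 9.1333
(array([ 6.14,  0.04, -0.03]), np.float64(-0.09))
```

View pics/w8.png

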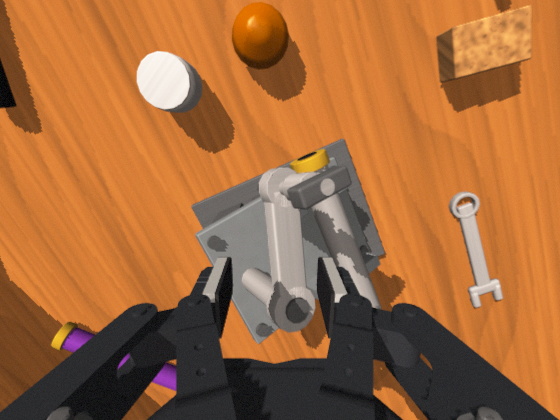

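Emit:
play_rows(rows=[[[1.5,0,0],0,4.6],[[3,0,0],0,4.6],[[4,0,0],0,4.6],[[5,0,0],0,4.6],[[6,0,0],0,4.6],[[6,0,0],0,4.6],[[6,0,0],0,4.6]])

```text
time: 9.77
ee_pos: [0.5217, -0.1453, 0.13]
tcp_rot: [-171.8, 90.0, 165.8]
wrist_force: [0.5, 0.3, -0.4]
opening: 0.0462
```

Run:
```python
from h import *
o=bot.get_obs();print(o["ee_pos"],o["tcp_rot"],o["opening"],o["wrist_force"],o["time"])
p,d=bot.camera("wrist");cv2.imwrite("pics/w9.png",p)
for k in range(0,13):
    phi=1.206*(1-k/12); 
    p,j=barpose(phi,.013); print(round(phi,2),plan(p,j))
```

```text
[ 0.52167431 -0.14534678  0.13002883] [-171.81991265   89.97241258  165.79434342] 0.04620056085286273 [ 0.46364181  0.25512446 -0.4463633 ] 9.7667
1.21 (array([ 0.74, -0.02,  1.13]), np.float64(-0.04))
1.11 (array([ 0.96, -0.18,  1.62]), np.float64(6.27))
1.01 (array([ 1.17, -0.39,  2.11]), np.float64(12.42))
0.9 (array([ 1.36, -0.64,  2.58]), np.float64(18.4))
0.8 (array([ 1.53, -0.95,  3.03]), np.float64(24.22))
0.7 (array([ 1.67, -1.3 ,  3.45]), np.float64(29.86))
0.6 (array([ 1.78, -1.69,  3.84]), np.float64(35.36))
0.5 (array([ 1.87, -2.12,  4.2 ]), np.float64(40.72))
0.4 (array([ 1.93, -2.59,  4.53]), np.float64(45.95))
0.3 (array([ 1.97, -3.08,  4.81]), np.float64(51.09))
0.2 (array([ 1.97, -3.6 ,  5.05]), np.float64(56.16))
0.1 (array([ 1.95, -4.13,  5.24]), np.float64(61.18))
0.0 (array([ 1.9 , -4.68,  5.38]), np.float64(66.17))
```

View pics/w9.png

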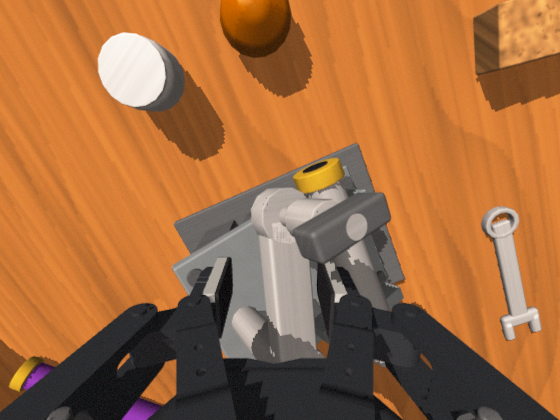

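Emit:
play_rows(rows=[[[0.4,0,0.6],0,4.6],[[0.74,0,1.1],0,4.6],[[0.96,-0.2,1.6],6,4.6],[[1.17,-0.4,2.1],12,4.6],[[1.36,-0.65,2.6],18,4.6],[[1.53,-0.95,3.05],24,4.6],[[1.67,-1.3,3.45],30,4.6],[[1.78,-1.7,3.85],35.5,4.6],[[1.87,-2.1,4.2],41,4.6],[[1.93,-2.6,4.55],46,4.6],[[1.97,-3.1,4.8],51,4.6],[[1.97,-3.6,5.05],56,4.6]])

```text
time: 10.82
ee_pos: [0.5516, -0.1929, 0.1053]
tcp_rot: [-147.2, 89.1, 134.4]
wrist_force: [-7.1, 25.3, -15.0]
opening: 0.0458
```

Run:
```python
from h import *
o=bot.get_obs();print(o["ee_pos"],o["tcp_rot"],o["opening"],o["wrist_force"],o["time"],o["q"].round(1))
p,d=bot.camera("wrist");cv2.imwrite("pics/w10.png",p)
for a in (.013,.016,.019,.022):
    p,j=barpose(0,a); print(plan(p,j))
```

```text
[ 0.55159912 -0.1929129   0.10527841] [-147.22328904   89.09942237  134.35153877] 0.045821442031781394 [ -7.08057855  25.28647029 -15.0296621 ] 10.8167 [-19.5   9.8   1.5  82.5   0.4 149. ]
(array([-0.61, -0.11,  1.48]), np.float64(9.71))
(array([-0.61, -0.16,  1.77]), np.float64(9.71))
(array([-0.62, -0.21,  2.07]), np.float64(9.71))
(array([-0.62, -0.26,  2.36]), np.float64(9.71))
```

View pics/w10.png

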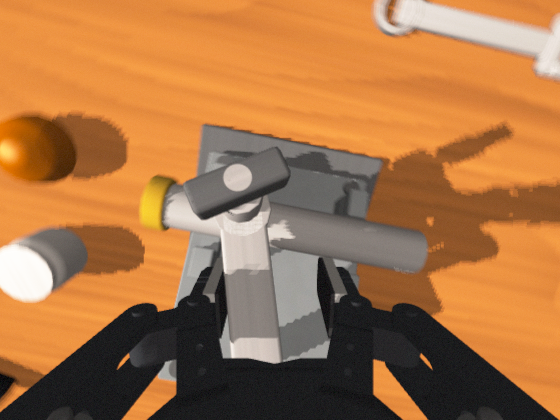

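Emit:
play_rows(rows=[[[-0.1,0,0.3],3,4.6],[[-0.2,0,0.6],6,4.6],[[-0.2,-0.05,0.9],9,4.6],[[-0.2,-0.1,1.15],10,4.6],[[-0.2,-0.1,1.15],10,4.6]])

```text
time: 11.28
ee_pos: [0.5548, -0.2059, 0.1091]
tcp_rot: [-145.5, 89.4, 126.1]
wrist_force: [-2.7, 17.2, -10.5]
opening: 0.0458
```

```bash
cat > bar.py <<'E'
from h import *
import sys
o=bot.get_obs();print(o["ee_pos"].round(4),o["tcp_rot"].round(1),o["opening"].round(4),o["wrist_force"].round(1),o["torque"].round(2),o["time"],o["q"].round(1))
p,d=bot.camera("wrist");cv2.imwrite(f"pics/{sys.argv[1]}.png",p);W=cloud("wrist",d,o);np.save(f"pics/{sys.argv[1]}W.npy",W)
L=(W-CR)@B
for lo,hi,nm in [(.074,.105,"knob"),(.048,.0535,"cap"),(.043,.049,"bar")]:
    m=((L[...,0]>-.045)&(L[...,0]<.11)&(abs(L[...,1])<.05)&(L[...,2]>lo)&(L[...,2]<hi)).astype(np.uint8)
    k,lab,st,ce=cv2.connectedComponentsWithStats(m)
    for i in range(1,k):
        if st[i,4]<60: continue
        q=L[lab==i]
        if nm=="knob": q=q[q[:,2]>np.percentile(q[:,2],75)-.003]
        r=cv2.minAreaRect((q[:,:2]*1000).astype(np.float32))
        print(nm,len(q),q.mean(0).round(4),"pix",ce[i].round(0),"med z",np.median(q[:,2]).round(4),np.round(r[0],1),np.round(r[1],1),round(r[2],1))
E
python3 bar.py w11
```

```text
Traceback (most recent call last):
  File "bar.py", line 3, in <module>
    o=bot.get_obs();print(o["ee_pos"].round(4),o["tcp_rot"].round(1),o["opening"].round(4),o["wrist_force"].round(1),o["torque"].round(2),o["time"],o["q"].round(1))
                                                                     ^^^^^^^^^^^^^^^^^^
AttributeError: 'float' object has no attribute 'round'
```

```bash
sed -i 's/o\["opening"\].round(4)/round(float(o["opening"]),4)/' bar.py; python3 bar.py w11; python3 -c "
from h import *
p,j=barpose(0,.012); print(plan(p,j))"
```

```text
[ 0.5548 -0.2059  0.1091] [-145.5   89.4  126.1] 0.0458 [ -2.7  17.2 -10.5] [3.07 0.39 0.01] 11.2833 [-20.5  10.5   2.7  82.7   0.3 157.8]
knob 3278 [ 0.0006 -0.0008  0.0911] pix [239. 189.] med z 0.0911 [ 0. -1.] [12.4 34.1] 17.6
knob 6924 [ 0.0575 -0.0029  0.1012] pix [199. 364.] med z 0.1012 [57.  -5.1] [15.9 89.9] 5.1
knob 73 [ 0.0624 -0.0147  0.1035] pix [169. 403.] med z 0.1037 [ 62.8 -14.9] [1.3 4.5] 30.3
knob 89 [0.0621 0.0387 0.1036] pix [380. 404.] med z 0.1039 [62.7 38.9] [5.5 1.9] 55.7
cap 243 [ 0.0392 -0.0128  0.051 ] pix [220. 295.] med z 0.0511 [ 42.8 -11.9] [28.2  6.6] 13.0
cap 248 [0.039  0.0361 0.051 ] pix [329. 296.] med z 0.0511 [42.9 37.6] [ 6.9 28.1] 88.6
cap 87 [ 0.0359 -0.0223  0.0509] pix [199. 287.] med z 0.0512 [ 36.  -22.5] [3.7 5.2] 0.2
cap 86 [0.0355 0.0456 0.0508] pix [350. 287.] med z 0.0509 [35.3 45.7] [3.4 5.4] 0.7
bar 6830 [ 0.0356 -0.0005  0.0458] pix [248. 288.] med z 0.0458 [30.5 -3.2] [29.7 75.1] 88.0
bar 222 [0.0358 0.036  0.046 ] pix [327. 288.] med z 0.0461 [40.1 35.2] [ 6.8 28.3] 78.6
bar 83 [ 0.0332 -0.0224  0.0462] pix [202. 281.] med z 0.0462 [ 33.  -22.3] [4.  5.2] 0.2
bar 83 [0.0327 0.0456 0.0459] pix [347. 281.] med z 0.0456 [32.4 45.6] [4.5 5.1] 15.0
(array([-0.24, -0.1 ,  0.22]), np.float64(0.28))
```

View pics/w11.png

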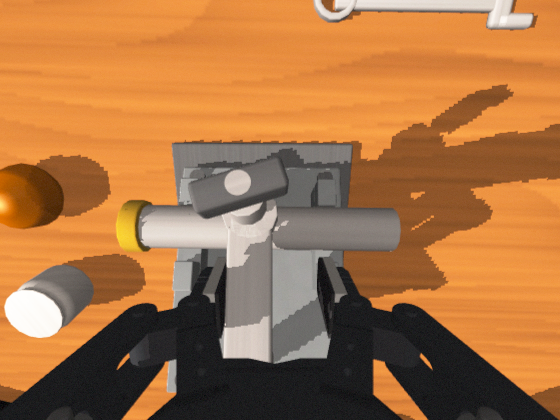

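Emit:
play_rows(rows=[[[0,0,0.1],0,4.6],[[0,0,0.2],0,4.6],[[0,0,0.3],0,4.6],[[0,0,0.3],0,4.6]])

```text
time: 11.67
ee_pos: [0.5549, -0.2064, 0.109]
tcp_rot: [-156.4, 89.2, 115.4]
wrist_force: [-3.1, 31.9, -10.6]
opening: 0.0461
```

```bash
python3 bar.py w12 | grep -v cap
```

```text
[ 0.5549 -0.2064  0.109 ] [-156.4   89.2  115.4] 0.0461 [ -3.1  31.9 -10.6] [ 5.55  0.35 -0.16] 11.6667 [-20.7  10.6   2.8  82.8   0.6 157.5]
knob 3279 [ 0.0006 -0.      0.0911] pix [240. 190.] med z 0.0911 [-0.1 -0.2] [12.5 34.1] 17.5
knob 7016 [ 0.0574 -0.0025  0.1012] pix [199. 364.] med z 0.1012 [57.1 -4.6] [16.1 91.1] 5.0
knob 76 [ 0.0624 -0.0138  0.1037] pix [169. 403.] med z 0.1039 [ 62.5 -14.2] [1.3 5.1] 17.3
knob 87 [0.0618 0.0398 0.1036] pix [381. 404.] med z 0.1039 [62.  40.4] [5.5 1.5] 70.6
bar 6822 [0.0354 0.0001 0.0458] pix [248. 287.] med z 0.0458 [30.3 -2.7] [29.9 74.6] 87.4
bar 226 [0.0351 0.0367 0.0461] pix [327. 287.] med z 0.0461 [40.1 37.9] [ 6.5 28.3] 87.6
bar 83 [ 0.0332 -0.0218  0.0461] pix [202. 281.] med z 0.0458 [ 33.3 -21.8] [3.6 5.4] 0.9
bar 88 [0.0326 0.0463 0.0461] pix [348. 281.] med z 0.0459 [32.6 46.2] [3.7 5.4] 7.2
```

Emit:
play_rows(rows=[[[0,0,-0.4],0,4.6],[[0,0,-0.9],0,4.6],[[0,0,-1.3],0,4.6],[[-1,0,-1.3],0,4.6],[[-3,0,-1.3],0,4.6],[[-6,0,-1.3],0,4.6],[[-9,0,-1.3],0,4.6],[[-12,0,-1.3],0,4.6],[[-14,0,-1.3],0,4.6],[[-14,0,-1.3],0,4.6],[[-14,0,-1.3],0,4.6]])

```text
time: 12.63
ee_pos: [0.5565, -0.2, 0.2545]
tcp_rot: [65.4, 89.8, -23.0]
wrist_force: [-0.2, -0.5, -1.2]
opening: 0.0459
```

```bash
python3 bar.py w13
```

```text
[ 0.5565 -0.2     0.2545] [ 65.4  89.8 -23. ] 0.0459 [-0.2 -0.5 -1.2] [ 0.03 -0.   -0.05] 12.6333 [-19.8  11.2  19.7  98.2  -0.  158.6]
knob 568 [0.001  0.0001 0.0909] pix [268. 154.] med z 0.0911 [0.5 0.3] [12.1 34.2] 17.8
cap 299 [0.0851 0.     0.0498] pix [268. 258.] med z 0.0497 [84.9 -0. ] [17.2 16.4] 44.8
bar 2432 [0.0509 0.     0.0457] pix [268. 222.] med z 0.0457 [46.7 -1.3] [110.5  32.8] 2.0
```

View pics/w13.png

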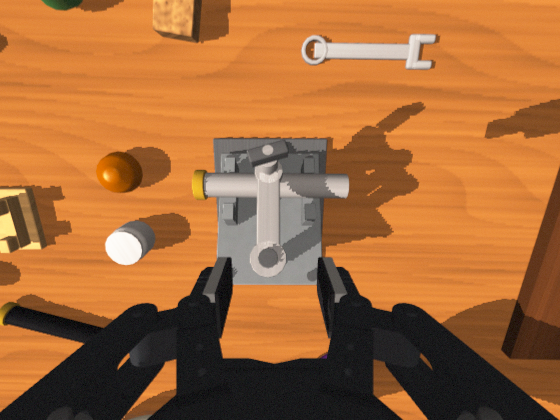

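```bash
cat >> h.py <<'E'
def wingjaw(ang):  # wing long-axis angle deg (local) -> world horizontal jaw dir
    n=B@[-np.sin(np.radians(ang)),np.cos(np.radians(ang)),0]
    l=B@[np.cos(np.radians(ang)),np.sin(np.radians(ang)),0]
    # horizontal direction of the wing's long axis; jaw perpendicular to it
    h=l[:2]/np.hypot(*l[:2]); return np.array([-h[1],h[0]])
E
python3 - <<'E'
from h import *
W0=loc([.0005,.0003,.0841]);print(W0)
j=wingjaw(-72.2);print(j,np.degrees(np.arctan2(j[1],j[0])))
s,t=plan(W0+[0,0,.053],j);print(s,t,t-180)
E
```

```text
[ 0.60918348 -0.19501749  0.14888895]
[-0.95636287 -0.29218156] -163.01139207906786
[ 5.11  5.32 -0.33] 74.61 -105.39
```

Emit:
play_rows(rows=[[[0,1.5,-0.1],-7,2.6],[[0,3,-0.2],-14,2.6],[[0,4.5,-0.3],-21,2.6],[[0,5.3,-0.3],-28,2.6],[[0,5.3,-0.3],-35,2.6],[[0,5.3,-0.3],-42,2.6],[[0,5.3,-0.3],-49,2.6],[[0,5.3,-0.3],-56,2.6],[[0,5.3,-0.3],-63,2.6],[[0,5.3,-0.3],-70,2.6],[[0,5.3,-0.3],-77,2.6],[[0,5.3,-0.3],-84,2.6]])

```text
time: 13.68
ee_pos: [0.6084, -0.1949, 0.251]
tcp_rot: [170.3, 89.9, 166.2]
wrist_force: [0.7, -0.7, -0.5]
opening: 0.0259
```

Emit:
play_rows(rows=[[[0,0,0],-7,2.6],[[0,0,0],-14,2.6],[[0,0,0],-21,2.6],[[0,0,0],-28,2.6],[[0,0,0],-35,2.6],[[0,0,0],-42,2.6],[[0,0,0],-49,2.6],[[0,0,0],-56,2.6],[[0,0,0],-63,2.6],[[0,0,0],-70,2.6],[[0,0,0],-77,2.6],[[0,0,0],-84,2.6]])

```text
time: 14.68
ee_pos: [0.6084, -0.1949, 0.251]
tcp_rot: [86.7, 89.9, 166.7]
wrist_force: [-0.3, -0.4, -0.9]
opening: 0.0261
```

Emit:
play_rows(rows=[[[0,0,0],-7,2.6],[[0,0,0],-14,2.6],[[0,0,0],-21,2.6],[[0,0,0],-28,2.6],[[0,0,0],-35,2.6],[[0,0,0],-42,2.6],[[0,0,0],-49,2.6],[[0,0,0],-56,2.6],[[0,0,0],-63,2.6],[[0,0,0],-70,2.6],[[0,0,0],-77,2.6],[[0,0,0],-84,2.6]])

```text
time: 15.68
ee_pos: [0.6084, -0.1949, 0.251]
tcp_rot: [2.8, 89.9, 166.7]
wrist_force: [0.3, -0.3, 0.3]
opening: 0.0261
```

Emit:
play_rows(rows=[[[0,0,0],-7,2.6],[[0,0,0],-14,2.6],[[0,0,0],-21,2.6],[[0,0,0],-28,2.6],[[0,0,0],-33,2.6],[[0,0,0],-33,2.6],[[0,0,0],-33,2.6]])

```text
time: 16.27
ee_pos: [0.6085, -0.1949, 0.2514]
tcp_rot: [-31.9, 89.9, 164.5]
wrist_force: [0.3, -0.1, -1.4]
opening: 0.0256
```

```bash
python3 bar.py w14; python3 -c "
from h import *
W0=loc([.0005,.0003,.0841]);j=wingjaw(-72.2);print(plan(W0+[0,0,.053],j),plan(W0+[0,0,-.007],j))"
```

```text
[ 0.6085 -0.1949  0.2514] [-31.9  89.9 164.5] 0.0256 [ 0.3 -0.1 -1.4] [-0.07 -0.03  0.  ] 16.2667 [ -17.8   18.6   28.3   99.7   -0.  -124.2]
knob 492 [0.0008 0.0004 0.0908] pix [273. 216.] med z 0.091 [ 0.5 -0. ] [12.7 33.9] 17.2
cap 322 [0.0852 0.     0.0498] pix [374. 245.] med z 0.0498 [85.1  0. ] [16.9 16.6] 68.1
bar 2505 [0.052  0.0008 0.0457] pix [341. 230.] med z 0.0457 [44.3  0.7] [ 33.4 115. ] 88.5
(array([ 4.97,  0.03, -0.07]), np.float64(-0.57)) (array([10.97,  0.04, -0.07]), np.float64(-0.57))
```

View pics/w14.png

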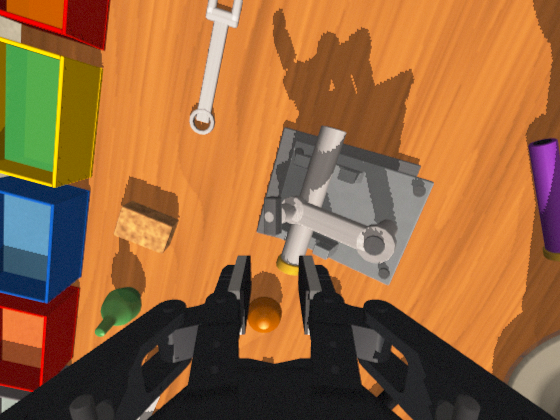

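Emit:
play_rows(rows=[[[3,0,-0.05],-0.5,2.5],[[6,0,-0.05],-0.5,2.5],[[8,0,-0.05],-0.5,2.5],[[9,0,-0.05],-0.5,2.5],[[10,0,-0.05],-0.5,2.5],[[10.9,0,-0.05],-0.5,2.5],[[10.9,0,-0.05],-0.5,2.5],[[10.9,0,-0.05],-0.5,2.5]])

```text
time: 16.98
ee_pos: [0.6094, -0.1948, 0.1439]
tcp_rot: [145.4, 90.0, -17.5]
wrist_force: [-1.1, 0.4, 0.2]
opening: 0.025
```

```bash
python3 bar.py w15; python3 -c "
from h import *
W0=loc([.0005,.0003,.0841]);j=wingjaw(-72.2);print(plan(W0+[0,0,-.007],j))"
```

```text
[ 0.6094 -0.1948  0.1439] [145.4  90.  -17.5] 0.025 [-1.1  0.4  0.2] [0.02 0.02 0.02] 16.9833 [ -17.7   16.5   13.7   87.1    0.  -124.8]
knob 1319 [0.0006 0.001  0.0909] pix [275. 277.] med z 0.091 [0.1 0. ] [12.2 34. ] 17.3
knob 203 [-0.0113  0.0036  0.1022] pix [243. 271.] med z 0.1021 [-6.3  0.5] [13.7 25. ] 55.7
knob 397 [0.0242 0.0115 0.0999] pix [311. 280.] med z 0.0999 [27.9  5.9] [17.9 24.1] 10.2
knob 83 [0.0525 0.024  0.1035] pix [382. 303.] med z 0.1037 [52.4 23.9] [11.6  1.7] 16.2
knob 75 [0.0437 0.0166 0.1038] pix [353. 308.] med z 0.1037 [43.6 16.3] [7.4 1.8] 17.7
cap 770 [0.0851 0.0018 0.0497] pix [444. 329.] med z 0.0497 [85.   2.3] [13.4 17.6] 80.1
bar 5040 [0.0528 0.0046 0.0457] pix [389. 293.] med z 0.0457 [44.2  2.2] [114.4  26.2] 2.1
(array([0.25, 0.  , 0.05]), np.float64(0.11))
```

View pics/w15.png

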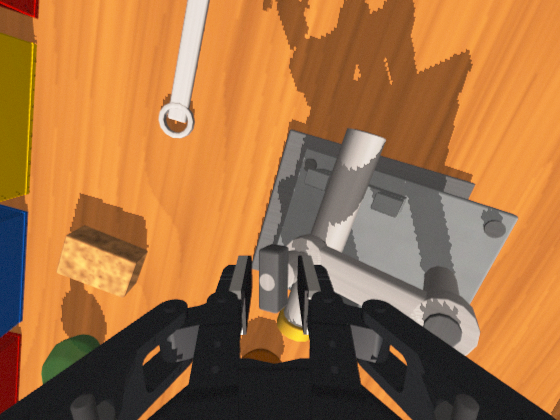

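```bash
cat > ax.py <<'E'
from h import *
o=bot.get_obs();T=rpy(o["tcp_rot"]);print("world +x in tool",T[0].round(2),"world y",T[1].round(2),"ee",o["ee_pos"].round(4),"tq",o["torque"].round(3),"f",o["wrist_force"].round(1),"q6",o["q"][5].round(1),"t",o["time"])
print("screw axis down 1mm in tool cm",(T.T@(-BZ)*.1).round(3))
E
python3 ax.py
```

```text
world +x in tool [ 0.    0.29 -0.96] world y [-0.   -0.96 -0.29] ee [ 0.6096 -0.1948  0.1444] tq [ 0.017 -0.015 -0.024] f [-1.1  0.5  0.1] q6 -124.8 t 17.0333
screw axis down 1mm in tool cm [ 0.087 -0.014  0.048]
```

Emit:
play_rows(rows=[[[0.1,0,0],7,2.2],[[0.1,0,0],14,2.1],[[0.1,0,0.01],21,2.1],[[0.12,0,0.02],28,2.1],[[0.14,-0.01,0.03],35,2.1],[[0.16,-0.01,0.04],42,2.1],[[0.18,-0.02,0.05],49,2.1],[[0.2,-0.02,0.06],56,2.1],[[0.22,-0.03,0.07],63,2.1],[[0.24,-0.03,0.08],70,2.1],[[0.26,-0.03,0.09],77,2.1],[[0.27,-0.03,0.09],84,2.1]])

```text
time: 18.03
ee_pos: [0.6079, -0.1944, 0.1418]
tcp_rot: [7.3, 90.0, 120.1]
wrist_force: [-4.1, 2.3, 1.0]
opening: 0.021
```

```bash
python3 bar.py w16|grep -v bar; python3 ax.py
```

```text
[ 0.6079 -0.1944  0.1418] [  7.3  90.  120.1] 0.021 [-4.1  2.3  1. ] [ 0.36  0.82 -0.05] 18.0333 [-17.7  16.4  13.3  86.9   0.  -40.5]
knob 1177 [0.0178 0.0043 0.0987] pix [277. 277.] med z 0.0987 [11.3  0.4] [32.1 53.1] 28.1
cap 1548 [ 0.0855 -0.0001  0.0498] pix [360. 106.] med z 0.0498 [84.9 -0.3] [17.7 17.3] 46.3
cap 85 [0.0037 0.0005 0.05  ] pix [287. 227.] med z 0.05 [3.  0.4] [4.8 9.6] 11.6
world +x in tool [ 0.   -0.93 -0.38] world y [ 0.   -0.38  0.93] ee [ 0.608  -0.1945  0.1418] tq [ 0.442  0.872 -0.029] f [-4.4  2.8  1.5] q6 -40.0 t 18.0833
screw axis down 1mm in tool cm [0.087 0.047 0.018]
```

View pics/w16.png

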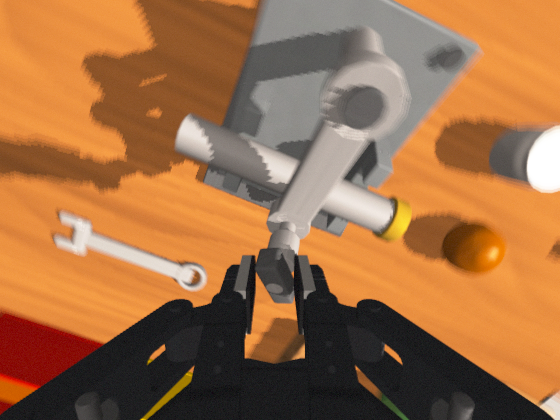

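Emit:
play_rows(rows=[[[0.02,0.01,0],7,2.1],[[0.03,0.02,0.01],14,2.1],[[0.05,0.03,0.01],21,2.1],[[0.07,0.04,0.01],28,2.1],[[0.08,0.05,0.02],35,2.1],[[0.1,0.06,0.02],42,2.1],[[0.12,0.06,0.02],49,2.1],[[0.14,0.07,0.03],56,2.1],[[0.15,0.08,0.03],63,2.1],[[0.17,0.09,0.03],70,2.1],[[0.19,0.1,0.04],77,2.1],[[0.2,0.11,0.04],84,2.1]])

```text
time: 19.08
ee_pos: [0.6073, -0.195, 0.14]
tcp_rot: [-65.3, 89.9, -36.3]
wrist_force: [-4.4, -0.4, 4.1]
opening: 0.0212
```

```bash
python3 bar.py w17|grep -v bar; python3 ax.py
```

```text
[ 0.6073 -0.195   0.14  ] [-65.3  89.9 -36.3] 0.0212 [-4.4 -0.4  4.1] [-0.12  0.82  0.1 ] 19.0833 [-17.8  16.2  12.9  86.6  -0.   43.3]
knob 671 [-0.0022 -0.0113  0.0968] pix [286. 271.] med z 0.0972 [-0.4 -4.4] [24.1 25.4] 84.9
knob 1139 [0.0461 0.0062 0.1026] pix [216. 296.] med z 0.1027 [43.8  5.7] [19.2 51.9] 87.6
cap 1380 [ 0.085 -0.001  0.05 ] pix [ 95. 204.] med z 0.05 [84.7 -0.5] [17.4 17.8] 9.0
world +x in tool [ 0.   -0.48  0.88] world y [-0.    0.88  0.48] ee [ 0.6072 -0.1951  0.14  ] tq [-0.029  0.771  0.01 ] f [-2.7 -1.3  2.9] q6 43.8 t 19.1333
screw axis down 1mm in tool cm [ 0.087  0.023 -0.045]
```

View pics/w17.png

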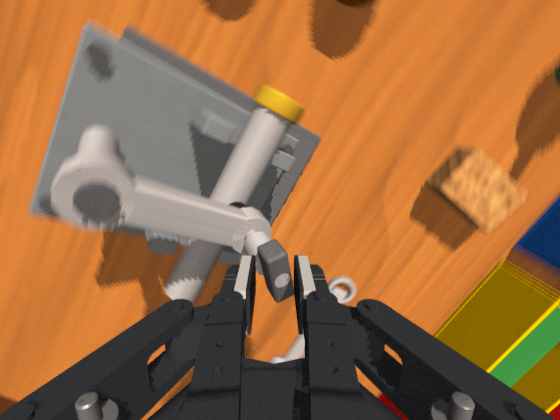

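Emit:
play_rows(rows=[[[0.02,0,-0.01],7,2.1],[[0.03,0.01,-0.02],14,2.1],[[0.05,0.01,-0.03],21,2.1],[[0.07,0.02,-0.04],28,2.1],[[0.08,0.02,-0.05],35,2.1],[[0.1,0.03,-0.06],42,2.1],[[0.12,0.03,-0.06],49,2.1],[[0.14,0.03,-0.07],56,2.1],[[0.15,0.04,-0.08],63,2.1],[[0.17,0.04,-0.09],70,2.1],[[0.19,0.05,-0.1],77,2.1],[[0.2,0.05,-0.1],84,2.1]])

```text
time: 20.13
ee_pos: [0.6054, -0.1943, 0.1377]
tcp_rot: [-179.6, 89.9, 125.6]
wrist_force: [-6.4, 2.8, 2.6]
opening: 0.021
```

```bash
python3 bar.py w18|grep -v bar; python3 ax.py
```

```text
[ 0.6054 -0.1943  0.1377] [-179.6   89.9  125.6] 0.021 [-6.4  2.8  2.6] [0.65 1.4  0.03] 20.1333 [-17.8  16.   12.4  86.4   0.  127.1]
knob 1490 [ 0.0002 -0.0006  0.0845] pix [274. 274.] med z 0.0845 [-0.1 -0.2] [33.9 12.3] 44.1
knob 433 [ 0.0175 -0.012   0.1009] pix [243. 285.] med z 0.1013 [ 22.1 -13.2] [25.2 13.8] 31.9
knob 314 [-0.0012  0.0107  0.1019] pix [305. 278.] med z 0.1022 [ 4.9 10.6] [13.9 28.6] 89.8
world +x in tool [-0.    0.82  0.57] world y [ 0.    0.57 -0.82] ee [ 0.6054 -0.1943  0.1375] tq [ 0.801  1.332 -0.012] f [-6.   3.1  3.6] q6 127.6 t 20.1833
screw axis down 1mm in tool cm [ 0.087 -0.042 -0.027]
```

View pics/w18.png

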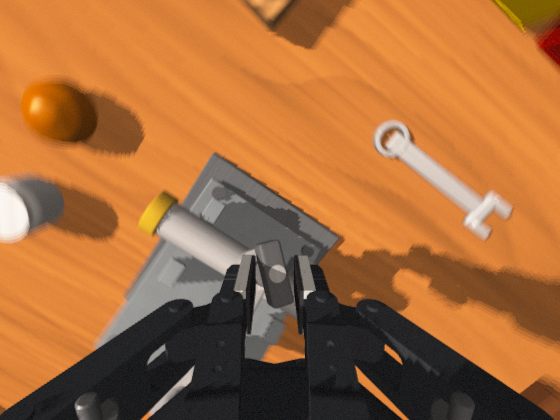

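Emit:
play_rows(rows=[[[0.02,-0.01,0],7,2.1],[[0.03,-0.02,-0.01],14,2.1],[[0.05,-0.03,-0.01],21,2.1],[[0.07,-0.03,-0.02],28,2.1],[[0.08,-0.04,-0.02],35,2.1],[[0.1,-0.05,-0.03],42,2.1],[[0.1,-0.05,-0.03],44,2.1]])

```text
time: 20.77
ee_pos: [0.6054, -0.1943, 0.1359]
tcp_rot: [-161.6, 89.9, 99.4]
wrist_force: [-2.2, 2.5, -1.0]
opening: 0.021
```

Emit:
play_rows(rows=[[[0,0,0],-5,2.5],[[0,0,0],-10,2.7],[[-1,0,0],-10,2.7],[[-3,0,0],-10,2.7],[[-5,0,0],-10,2.7],[[-6,0,0],-17,2.7],[[-6,0,0],-24,2.7],[[-6,0,0],-31,2.7],[[-6,0,0],-38,2.7],[[-6,0,0],-45,2.7],[[-6,0,0],-52,2.7],[[-6,0,0],-59,2.7]])

```text
time: 21.77
ee_pos: [0.6058, -0.1949, 0.1971]
tcp_rot: [23.7, 89.9, -15.8]
wrist_force: [-0.5, -0.0, -0.4]
opening: 0.0271
```

```bash
python3 bar.py w19; python3 ax.py
```

```text
[ 0.6058 -0.1949  0.1971] [ 23.7  89.9 -15.8] 0.0271 [-0.5 -0.  -0.4] [-0.02 -0.04 -0.06] 21.7667 [-17.8  16.5  19.6  92.9   0.  111.7]
knob 747 [ 0.0007 -0.0005  0.0834] pix [273. 232.] med z 0.0835 [-0.  -0.3] [33.9 12.2] 8.9
bar 2078 [ 0.0415 -0.0046  0.0459] pix [218. 266.] med z 0.0459 [37.1 -2.7] [ 25.1 101.5] 87.8
world +x in tool [0.   0.63 0.78] world y [-0.    0.78 -0.63] ee [ 0.6058 -0.1949  0.1971] tq [-0.036 -0.023 -0.026] f [ 0.1  0.1 -0. ] q6 111.1 t 21.8167
screw axis down 1mm in tool cm [ 0.087 -0.032 -0.038]
```

View pics/w19.png

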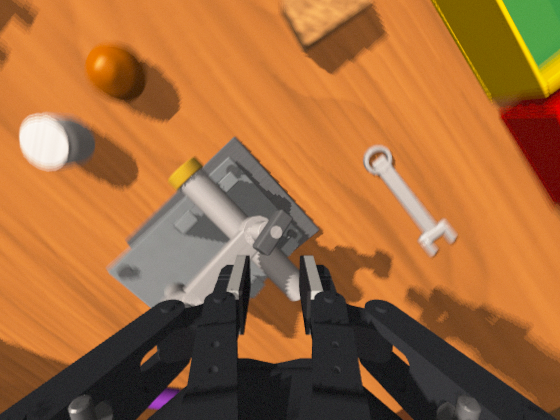

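```bash
python3 -c "
from h import *
W0=loc([.0005,0,.0764]);j=wingjaw(8.9);print(plan(W0+[0,0,.053],j),plan(W0+[0,0,-.006],j))"
```

```text
(array([ 0.19, -0.02, -0.05]), np.float64(39.32)) (array([ 6.09, -0.03, -0.06]), np.float64(39.32))
```

Emit:
play_rows(rows=[[[0,0,0],-7,2.6],[[0,0,0],-14,2.6],[[0,0,0],-21,2.6],[[0,0,0],-28,2.6],[[0,0,0],-35,2.6],[[0,0,0],-42,2.6],[[0,0,0],-49,2.6],[[0,0,0],-56,2.6],[[0,0,0],-63,2.6],[[0,0,0],-70,2.6],[[0,0,0],-77,2.6],[[0,0,0],-84,2.6]])

```text
time: 22.82
ee_pos: [0.6057, -0.1949, 0.1969]
tcp_rot: [-59.8, 89.9, -15.5]
wrist_force: [0.5, -0.3, 0.5]
opening: 0.0256
```

Emit:
play_rows(rows=[[[0,0,0],-7,2.6],[[0,0,0],-14,2.6],[[0,0,0],-21,2.6],[[0,0,0],-28,2.6],[[0,0,0],-35,2.6],[[0,0,0],-42,2.6],[[0,0,0],-49,2.6],[[0,0,0],-56,2.6],[[0,0,0],-57,2.6],[[0,0,0],-57,2.6]])

```text
time: 23.65
ee_pos: [0.6057, -0.1949, 0.1965]
tcp_rot: [-116.0, 89.9, -15.1]
wrist_force: [-0.3, 0.5, 1.2]
opening: 0.026
```

```bash
python3 bar.py w20; python3 -c "
from h import *
W0=loc([.0005,0,.0764]);j=wingjaw(8.9);print(plan(W0+[0,0,-.006],j))"
```

```text
[ 0.6057 -0.1949  0.1965] [-116.    89.9  -15.1] 0.026 [-0.3  0.5  1.2] [0.01 0.03 0.05] 23.65 [-17.8  16.5  19.5  92.9   0.  -28.7]
knob 511 [ 0.0028 -0.      0.0834] pix [277. 235.] med z 0.0836 [ 0.7 -0.3] [34.4 11.9] 9.3
cap 720 [ 0.0855 -0.0003  0.0498] pix [303. 106.] med z 0.0498 [85.1 -0.4] [17.1 17.4] 13.1
cap 67 [ 0.0064 -0.0002  0.0518] pix [281. 203.] med z 0.0518 [ 4.9 -0.6] [17.5  8.1] 89.0
bar 4383 [ 0.0591 -0.0001  0.0459] pix [295. 137.] med z 0.0459 [46.5 -1.8] [111.   33.2] 2.1
(array([6.01, 0.03, 0.02]), np.float64(-0.87))
```

Emit:
play_rows(rows=[[[2,0.03,0.02],-1,2.6],[[4,0.03,0.02],-1,2.6],[[5,0.03,0.02],-1,2.6],[[6,0.03,0.02],-1,2.4],[[6,0.03,0.02],-1,2.2],[[6,0.03,0.02],-1,2.1],[[6,0.03,0.02],-1,2.1]])

```text
time: 24.28
ee_pos: [0.6052, -0.1945, 0.1365]
tcp_rot: [-82.4, 90.0, 19.7]
wrist_force: [-1.1, 1.3, -1.5]
opening: 0.021
```

```bash
python3 bar.py w21 | head -2; python3 ax.py
```

```text
[ 0.6052 -0.1945  0.1365] [-82.4  90.   19.7] 0.021 [-1.1  1.3 -1.5] [0.39 0.15 0.03] 24.2833 [-17.8  15.9  12.2  86.2   0.  -29.9]
knob 835 [0.004  0.0002 0.0834] pix [277. 277.] med z 0.0836 [ 0.5 -0.2] [34.7 12. ] 8.4
world +x in tool [ 0.   -0.98 -0.21] world y [ 0.   -0.21  0.98] ee [ 0.6053 -0.1946  0.1366] tq [ 0.362  0.233 -0.015] f [-1.3  2.2 -1.6] q6 -29.9 t 24.3333
screw axis down 1mm in tool cm [0.087 0.049 0.009]
```

Turn clockwise, following about 1.3 mm down.

Emit:
play_rows(rows=[[[0.01,0,0],7,2.1],[[0.02,0.01,0],14,2.1],[[0.03,0.02,0],21,2.1],[[0.05,0.03,0],28,2.1],[[0.07,0.04,0],35,2.1],[[0.08,0.05,0.01],42,2.1],[[0.09,0.05,0.01],48,2.1],[[0.1,0.06,0.01],54,2.1],[[0.1,0.06,0.01],58,2.1],[[0.1,0.06,0.01],60,2.1]])

```text
time: 25.17
ee_pos: [0.6048, -0.1945, 0.1356]
tcp_rot: [-34.5, 89.9, 7.4]
wrist_force: [-1.4, 2.5, -0.4]
opening: 0.0211
```

```bash
python3 bar.py w22 | head -3; python3 ax.py
```

```text
[ 0.6048 -0.1945  0.1356] [-34.5  89.9   7.4] 0.0211 [-1.4  2.5 -0.4] [0.45 0.3  0.03] 25.1667 [-17.8  15.9  12.   86.1   0.   30.3]
knob 697 [ 0.0048 -0.0145  0.098 ] pix [291. 277.] med z 0.0981 [ 3.8 -8.3] [23.6 23. ] 1.2
knob 1588 [0.0488 0.0134 0.1021] pix [206. 305.] med z 0.1021 [44.5 11.5] [56.2 20.2] 8.9
world +x in tool [ 0.   -0.67  0.74] world y [0.   0.74 0.67] ee [ 0.6048 -0.1945  0.1356] tq [0.504 0.227 0.06 ] f [-0.6  2.7 -2. ] q6 30.3 t 25.2167
screw axis down 1mm in tool cm [ 0.087  0.032 -0.038]
```

View pics/w22.png

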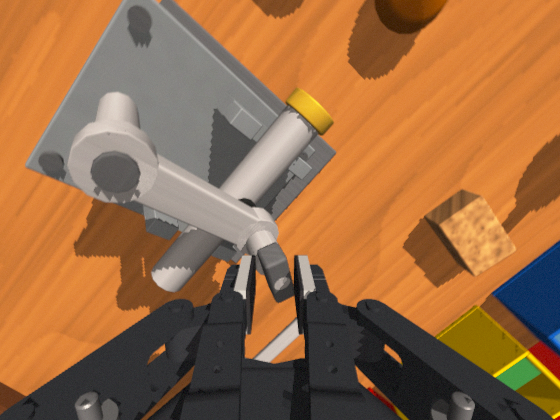

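Emit:
play_rows(rows=[[[0.01,0,0],4,2.1],[[0.01,0.01,-0.01],8,2.1],[[0.02,0.01,-0.01],12,2.1],[[0.02,0.01,-0.02],15,2.1],[[0.02,0.01,-0.02],18,2.1]])

```text
time: 25.63
ee_pos: [0.6044, -0.1949, 0.1357]
tcp_rot: [-52.9, 89.9, -28.8]
wrist_force: [-3.0, 2.2, 2.2]
opening: 0.0209
```

```bash
python3 bar.py w23 | head -3; python3 ax.py
```

```text
[ 0.6044 -0.1949  0.1357] [-52.9  89.9 -28.8] 0.0209 [-3.   2.2  2.2] [0.53 0.54 0.11] 25.6333 [-17.9  15.8  11.9  86.   -0.   48.1]
knob 684 [-0.0005 -0.0111  0.0977] pix [290. 275.] med z 0.0979 [-0.7 -3.8] [23. 24.] 84.1
knob 2381 [0.0549 0.0097 0.1029] pix [194. 318.] med z 0.1032 [50.7 12.6] [53.1 24.3] 19.9
world +x in tool [ 0.   -0.4   0.91] world y [-0.    0.91  0.4 ] ee [ 0.6044 -0.1948  0.1357] tq [0.4  0.6  0.25] f [-3.9  2.5  2.1] q6 48.3 t 25.6833
screw axis down 1mm in tool cm [ 0.087  0.019 -0.046]
```

Emit:
play_rows(rows=[[[0,0,0],3,2.1],[[0,0,0],6,2.1],[[0,0,0],8,2.1]])

```text
time: 25.93
ee_pos: [0.6044, -0.1942, 0.1358]
tcp_rot: [17.1, 89.9, 33.2]
wrist_force: [-3.2, 5.4, 3.6]
opening: 0.0213
```

```bash
python3 bar.py w24 | head -3; python3 ax.py
```

```text
[ 0.6044 -0.1942  0.1358] [17.1 89.9 33.2] 0.0213 [-3.2  5.4  3.6] [0.86 0.69 0.51] 25.9333 [-17.8  15.8  11.9  86.1   0.1  56. ]
knob 655 [-0.0023 -0.01    0.0977] pix [289. 275.] med z 0.0979 [-1.5 -3.1] [23.8 22.7] 75.7
knob 2665 [0.0551 0.0052 0.1029] pix [193. 320.] med z 0.1031 [53.1  8.9] [51.4 26.9] 13.8
world +x in tool [ 0.   -0.28  0.96] world y [0.   0.96 0.28] ee [ 0.6044 -0.1942  0.1358] tq [0.997 0.759 0.47 ] f [-3.2  5.7  4.1] q6 56.1 t 25.9833
screw axis down 1mm in tool cm [ 0.087  0.013 -0.048]
```

View pics/w24.png

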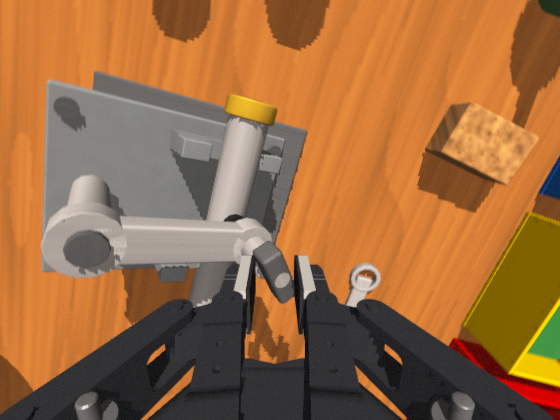

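Torque jumped from about 0.03 to 0.5 N m, so the screw looks to be at its stop. I'll back off and verify.

Emit:
play_rows(rows=[[[0,0,0],-6,2.2],[[0,0,0],-13,2.4],[[0,0,0],-20,2.6],[[0,0,0],-24,2.6],[[-1,0,0],-24,2.6],[[-3,0,0],-24,2.6],[[-6,0,0],-24,2.6],[[-9,0,0],-24,2.6],[[-10,0,0],-24,2.6],[[-10,0,0],-24,2.6],[[-10,0,0],-24,2.6]])

```text
time: 26.9
ee_pos: [0.6047, -0.1951, 0.2354]
tcp_rot: [-62.2, 89.9, -22.1]
wrist_force: [-0.6, -0.4, -0.1]
opening: 0.0261
```

```bash
python3 bar.py w25; python3 ax.py
python3 - <<'E'
from h import *
L=(np.load("pics/w25W.npy")-CR)@B
m=(abs(L[...,0])<.02)&(abs(L[...,1])>.02)&(abs(L[...,1])<.085)&(L[...,2]>.01)&(L[...,2]<.02)
q=L[m];print("barrel",len(q),np.percentile(q,[2,98],axis=0).round(4), np.polyfit(q[:,1],q[:,2],1).round(4))
E
```

```text
[ 0.6047 -0.1951  0.2354] [-62.2  89.9 -22.1] 0.0261 [-0.6 -0.4 -0.1] [ 0.   -0.01 -0.02] 26.9 [-17.9  17.3  24.8  97.4  -0.   32.1]
knob 432 [ 0.0017 -0.0011  0.0819] pix [277. 216.] med z 0.082 [ 0.4 -0.4] [12.  33.7] 37.6
cap 448 [ 0.0852 -0.0005  0.0499] pix [184. 153.] med z 0.0499 [84.9 -0.3] [17.1 17.3] 17.0
cap 61 [ 0.006  -0.0025  0.051 ] pix [262. 195.] med z 0.0511 [ 4.6 -2.4] [17.4  8.2] 64.3
bar 2974 [ 0.0564 -0.0012  0.046 ] pix [213. 167.] med z 0.046 [46.  -1.5] [111.   33.2] 1.9
world +x in tool [-0.   -0.64  0.77] world y [-0.    0.77  0.64] ee [ 0.6043 -0.1949  0.234 ] tq [-0.047 -0.069  0.002] f [ 0.1  0.6 -0. ] q6 32.1 t 26.95
screw axis down 1mm in tool cm [ 0.087  0.031 -0.039]
barrel 2034 [[-0.0093 -0.0814  0.0102]
 [ 0.0107  0.0814  0.0166]] [-0.0065  0.0128]
```

View pics/w25.png

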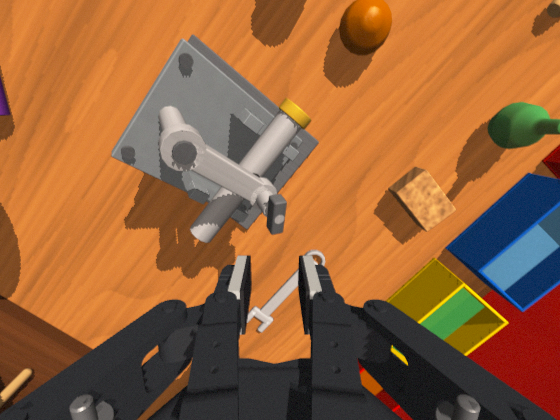

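Knob top is at 82.0 mm (home) and the bar at its stop. I'll do one confirming tightening with a fresh grip, to rule out jamming.

```bash
python3 -c "
from h import *
W0=loc([.0004,-.0003,.075]);j=wingjaw(-52.4);print(plan(W0+[0,0,-.006],j))"
```

```text
(array([ 9.91, -0.  ,  0.06]), np.float64(4.92))
```

Emit:
play_rows(rows=[[[3,0,0.05],5,2.6],[[6,0,0.05],5,2.6],[[8,0,0.05],5,2.6],[[9,0,0.05],5,2.5],[[9.9,0,0.05],5,2.3],[[9.9,0,0.05],5,2.1],[[9.9,0,0.05],5,2.1],[[9.9,0,0.05],10,2.1],[[9.9,0,0.05],15,2.1],[[9.9,0,0.05],20,2.1]])

```text
time: 27.78
ee_pos: [0.605, -0.1947, 0.1371]
tcp_rot: [-41.7, 89.9, -21.9]
wrist_force: [-1.7, -1.3, 1.5]
opening: 0.021
```

```bash
python3 ax.py
```

```text
world +x in tool [ 0.   -0.34  0.94] world y [-0.    0.94  0.34] ee [ 0.605  -0.1947  0.1371] tq [-0.118  0.401  0.264] f [-1.7 -1.3  1.5] q6 52.3 t 27.7833
screw axis down 1mm in tool cm [ 0.087  0.016 -0.048]
```

Emit:
play_rows(rows=[[[0,0,0],4,2.1],[[0,0,0],8,2.1],[[0,0,0],8,2.1]])

```text
time: 28.03
ee_pos: [0.6052, -0.1948, 0.1373]
tcp_rot: [-39.6, 89.9, -27.7]
wrist_force: [-1.6, -2.2, 4.1]
opening: 0.0207
```

```bash
python3 ax.py
```

```text
world +x in tool [ 0.   -0.21  0.98] world y [-0.    0.98  0.21] ee [ 0.6052 -0.1948  0.1373] tq [-0.387  0.465  0.726] f [-1.6 -2.2  4.1] q6 60.2 t 28.0333
screw axis down 1mm in tool cm [ 0.086  0.009 -0.049]
```

Emit:
play_rows(rows=[[[0,0,0],3,2.1],[[0,0,0],5,2.1],[[0,0,0],5,2.1]])

```text
time: 28.28
ee_pos: [0.6053, -0.1949, 0.1379]
tcp_rot: [-35.1, 89.8, -27.9]
wrist_force: [0.4, -3.2, 6.9]
opening: 0.0209
```

```bash
python3 ax.py
```

```text
world +x in tool [ 0.   -0.12  0.99] world y [-0.    0.99  0.12] ee [ 0.6053 -0.1949  0.1379] tq [-0.715 -0.105  0.818] f [ 0.4 -3.2  6.9] q6 65.0 t 28.2833
screw axis down 1mm in tool cm [ 0.086  0.005 -0.05 ]
```

Firm stop (0.8 N m). Back off, lift clear, and check everything.

Emit:
play_rows(rows=[[[0,0,0],-7,2.2],[[0,0,0],-14,2.4],[[0,0,0],-21,2.6],[[0,0,0],-28,2.6],[[-1,0,0],-28,2.6],[[-3,0,0],-28,2.6],[[-6,0,0],-28,2.6],[[-10,0,0],-28,2.6],[[-12,0,0],-28,2.6],[[-12,0,0],-28,2.6],[[-12,0,0],-28,2.6]])

```text
time: 29.2
ee_pos: [0.6055, -0.1946, 0.2583]
tcp_rot: [-49.2, 89.7, -14.2]
wrist_force: [0.2, 0.3, -1.1]
opening: 0.026
```

```bash
python3 bar.py w26
python3 - <<'E'
from h import *
for n in("scene",):
    p,d=bot.camera(n);cv2.imwrite(f"pics/{n}26.png",p)
E
```

```text
[ 0.6055 -0.1946  0.2583] [-49.2  89.7 -14.2] 0.026 [ 0.2  0.3 -1.1] [-0.07  0.01  0.  ] 29.2 [-17.8  18.   28.3 100.    0.   37.2]
knob 377 [ 0.0016 -0.001   0.0819] pix [275. 208.] med z 0.0821 [0.  0.2] [11.9 34.7] 37.3
cap 366 [ 0.0852 -0.0005  0.05  ] pix [186. 157.] med z 0.05 [84.7 -0.3] [17.2 17.2] 52.4
bar 2484 [ 0.0557 -0.0012  0.046 ] pix [214. 168.] med z 0.0461 [46.2 -0.6] [110.6  33.1] 0.4
```

View pics/scene26.png

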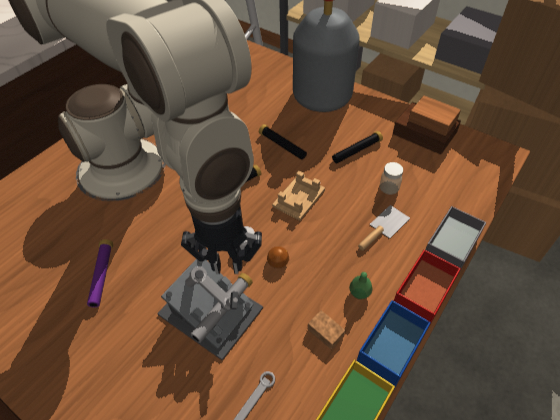

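View pics/w26.png

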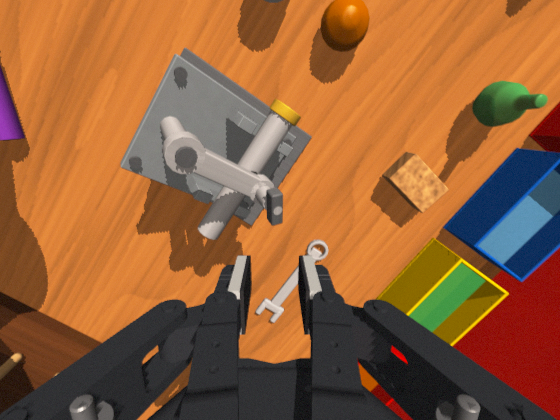

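The wing angle did not change (37.3° against 37.6°) and its top is still at 82 mm. The bar is at its stop, the barrel lies in the saddles, the bystanders haven't moved, and the gripper is clear. Handing in.

```bash
python3 -c "
from workcell import bot
print(bot.job_done())"
```

```text
the job is handed in; nothing more can be done
None
```

The job is done and handed in at about 29 s of the 72 s allowed. The barrel is in the saddles, the bar is swung to its stop, and the thumbscrew is fully home.

- **Barrel:** I gripped it by its plain end, because the tool could not be tilted and its body would have hit the bar's post at the middle. I brought it in along the slope's normal and let it go. It settled against the lower wall, within about 2 mm of the cradle point.
- **Bar:** I pushed it until it stopped; the force rose to 32 N and the screw sat about 0.2 mm from the cradle axis. After backing off it stayed there.
- **Thumbscrew:** I turned it clockwise about 340° in two grips, with the jaws loosely straddling the wing, until the torque rose to about 0.5 N m.
- **Last checks:** A fresh grip met 0.8 N m, and the wing did not turn (0.3°, within measuring error). The knob top is 82 mm from the cradle point, which is the specified home height. The wrist and scene pictures showed no bystander moved, and the gripper was clear of everything.

**Small disagreement:** From the knob's starting height I had expected about 326° of turning. The 14° difference is about 0.4 mm of screw travel, within what the camera can measure.

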